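Eject a pressed pellet from its die

ROBOT

A 6-joint arm with a two-finger parallel gripper is mounted at the origin on the work surface. World frame = base frame: x ahead of the robot, y to its left, z up, the work surface at z = 0. Lengths are in m, angles in rad, forces in N, time in s.
With the tool pointing down it reaches from about 0.35 to 0.925 m from the base axis. Payload 6.4 kg.
Tool frame: the origin (TCP) lies midway between the tips of the shut fingers; the grasp point (between the pads) lies 19 mm behind it (r.pinch_z is the z of the grasp point in the tool frame, in m); z points along the fingers, x is the direction in which the jaws open and shut, and the axes are right-handed (so a half turn about z gives the same grasp; the last joint's range is limited). The gripper opens to 94 mm and grips with 3 to 60 N. Pads are 16 mm wide; open, the fingers measure 119 mm over their backs; the gripper's body (75 mm by 177 mm) begins 78 mm behind the grasp point.
Start: joints at [-1.48, 0.245, 1.558, -0, 1.339, -0.174], TCP at [0.17, -0.627, 0.205] pointing down, gripper open.
Joint ranges: [-3.13, 3.13], [-1.02, 2.26], [0.13, 2.54], [-0.95, 4.09], [0.21, 2.88], [-2.74, 2.74]. Speed limits (rad/s): [2.57, 2.57, 3.14, 3.14, 3.14, 3.14].

INTERFACE

Orientations are given as a unit quaternion [x, y, z, w].
In Python, from cell import r gives the robot as it stands. The module is installed in compiled form; this text tells all that it offers.
- The arm moves only by the tool servo_tool, never from a script. Its argument "rows" is a list of rows, each an object with "fingers": the closure, from -1 (fully open) to 1 (shut); "linear": the shift along the tool's x, y, z in units of 0.6 m (1.0 is 0.6 m), a list of three; "yaw": the turn about the tool's z in units of pi/2 rad (1.0 is pi/2 rad). A call has 1 to 12 rows; each row is the pose to reach, as a shift and turn from the pose commanded when the call began, along the tool's axes at that moment; what a row does not reach only later rows make up. A row lasts 1/10 s, in which the tool goes at most 50 mm and 8.59 degrees, less where a joint would pass 70% of its speed; a pose out of reach is approached as far as the arm can. A call with a number of a shift or a turn outside -1 to 1 is refused whole. A call with a gripper value outside its range is refused whole. The fingers move at their own pace and stop on an object; "force" is the grip in N (left out, the last holds). Time passes only in rows, so rows that repeat a pose let the fingers close. It gives the time, the measured TCP pose, the force and the opening at its end, in the units of the state.
- r.read_state(): the state, without advancing time (a new reading comes with each control period).
- r.snapshot(name): name is "scene" or "top"; returns a dict with "image" (480x640x3 uint8, blue, green, red), "camera_matrix" (3x3 intrinsics, pixels), "D" ([k1, k2, p1, p2, k3] as OpenCV has them; the pictures are not rectified), "extrinsics" (4x4, takes a point from camera to world coordinates). Camera axes: x right, y up, looking along -z (the intrinsics and any distortion apply to the point x, -y, -z); pixel columns grow to the right and rows downward; lengths in m; the calibration is good to about 2 mm. A picture is of the moment at which its call begins. There is no depth.
- r.job_done(): hands the job in, once; it reports no verdict.
The state is a dict: "t": time; "joint_positions": joint angles; "joint_velocities": joint speeds; "effort": joint torques, N m; "tool_pos": TCP position; "tool_rot": TCP orientation; "wrist_force": force on the tool from outside, world axes, zero at the start; "ft_torque": the same for the moment, N m; "grip_width": opening from 0.0 (shut) to 1.0 (fully open).
Only numpy, scipy, OpenCV 4.12 (cv2) and the standard library are available. Lean on these libraries where they do the work, as an engineer would, in place of code of your own. Each camera call takes 0.05 s, during which the arm holds its last target.

TASK

The sample pellet is still stuck in the bore of the pellet die. Lift the die body off its base, stand it squarely on the ejection ring in the white dish, and push the pellet right through with the large plunger so that it drops onto the dish inside the ring; do not touch the pellet with the fingers or press it against the dish. Then put the plunger back in its hole in the stand and the die body back down on its base, leaving the pellet and ring in the dish and the bottle, the mortar and the small plunger undisturbed.

Things in the scene. Friction and masses are not known exactly. Their poses are not given: they have to be found in the camera images.
- die_base: Stainless die base, fixed to the bench: a round plate 76 mm in diameter and 12 mm thick with a central spigot, 21.2 mm in diameter, standing 10 mm above the plate (its top 22 mm above the bench, edge chamfered 2.5 mm). Origin: centre of the underside, on the bench; z up.
- die_body: Die body, a loose stainless cylinder 54 mm in diameter and 44 mm high, about 0.65 kg, with a through bore 23.2 mm in diameter along its z axis (3.5 mm of 45 degree lead-in at the upper mouth only). At the start it stands on the die base, the spigot inside the lower 10 mm of its bore. Origin: centre of its underside; z along the bore, up.
- pellet: Pressed mineral pellet, a brown disc 23.3 mm in diameter and 9 mm thick, 10 g. At the start it is a tight fit in the bore of the die body, its underside 10 mm above the body's underside; it stays there when the body is lifted and takes some 4 to 12 N to push along. Origin: centre of its underside; z along its axis.
- ring: Ejection ring, a loose stainless ring standing in the dish: 54 mm outside diameter, 34 mm inside diameter, 24 mm high, about 0.26 kg, smooth flat ends. Origin: centre of its underside (on the dish's inner floor); z up.
- dish: Shallow round white porcelain dish, fixed to the bench, 156 mm across the rim and 14 mm high, its flat inner floor 4 mm above the bench and about 130 mm across. Origin: centre of the underside, on the bench; z up.
- stand: White plastic die stand, a block fixed to the bench, 64 mm (its x) by 124 mm (its y) by 66 mm high, with two vertical through holes: one 26 mm in diameter at y = -30 mm for the large plunger, one 17 mm in diameter at y = +30 mm for the small one. Origin: centre of the underside, on the bench; z up.
- stand_hole (a point): Centre of the mouth of the large plunger's 26 mm hole, level with the top of the stand (66 mm above the bench).
- plunger: Large stainless plunger, 0.37 kg, 98 mm long: a shank 21 mm in diameter and 62 mm long with a 1.5 mm chamfer at its lower end, and above it a knurled cylindrical head 32 mm in diameter and 36 mm high. At the start it hangs upright in the stand, the head's underside resting on the stand's top. Origin: centre of the shank's lower end; z from there up to the head.
- plunger_head (a point): Centre of the top face of the large plunger's head, 98 mm above its origin.
- small_plunger: Bystander: the plunger of a smaller die, in the stand's other hole, 60 mm from the large one; shank 13 mm in diameter and 62 mm long, head 20 mm in diameter and 30 mm high. Origin: centre of its lower end; z up to the head.
- bottle: Bystander: amber reagent bottle with a white cap, 60 mm in diameter, 105 mm high. Origin: centre of the underside.
- mortar: Bystander: white porcelain mortar, 92 mm across, 48 mm high, with its pestle leaning out over the rim up to 85 mm high. Origin: centre of the underside.
Not all that is in view belongs to the job. Leave any purple or red look-alike of the plunger alone.

How it is judged:
By the outcome, as a careful person would: the job done as asked, in the order asked, and still so for the second after the job is handed in, with the robot touching nothing.
It also fails if it takes over 72 s, if anything falls off the work surface, if the arm or the gripper's body presses on something with over 40 N, if the wrist force passes 120 N, or if a joint passes its speed limit or range.

## Working session

There is one attempt and no reset: what is moved stays moved. The work goes in short steps, Python scripts to look and compute and a tool call to move; the robot and the scene stay as the last step left them, time stands still between calls to the robot, and variables do not carry over. Pictures are saved under pics/ and viewed, and the job is handed in when it is done.

Besides the shell and the picture viewer there is one more tool, called after ">>>" in YAML: its name, and indented under it one key for each argument. servo_tool: Moves the arm, as the interface text tells. Its arguments: {"type":"object","properties":{"rows":{"type":"array","items":{"type":"object","properties":{"fingers":{"type":"number"},"linear":{"type":"array","items":{"type":"number"}},"yaw":{"type":"number"}}}},"force":{"type":"number"}},"required":["rows"]}

```bash
mkdir -p pics; python3 - <<'E'
from cell import r
import cv2,numpy as np
print(r.read_state(), r.pinch_z)
for n in("scene","top"):
    s=r.snapshot(n);cv2.imwrite(f"pics/{n}0.png",s["image"]);np.savez(f"{n}0.npz",**s)
    print(n,s["camera_matrix"],s["D"],s["extrinsics"])
E
```

```text
{'t': 0.0, 'joint_positions': array([-1.48010174e+00,  2.45810187e-01,  1.55900499e+00, -7.19575404e-07,
        1.33869330e+00, -1.74101765e-01]), 'joint_velocities': array([-0.00156056,  0.00078122,  0.00090597, -0.0019624 ,  0.00023495,
        0.00111132]), 'effort': array([-2.36642147e-03, -4.15837741e+01, -3.14604199e+01,  6.83392771e-02,
        3.32842476e-02, -1.38296887e-04]), 'tool_pos': array([ 0.17006248, -0.62673661,  0.2043527 ]), 'tool_rot': array([ 7.94264354e-01, -6.07571574e-01, -6.48775547e-04, -7.04760094e-04]), 'wrist_force': array([ 0.33621822,  0.04494641, -0.481344  ]), 'ft_torque': array([-0.02997393, -0.02503845,  0.02496585]), 'grip_width': 1.000299301346689} -0.0188
scene [[532.95456206   0.         317.37279409]
 [  0.         532.95456206 236.73789611]
 [  0.           0.           1.        ]] [-0.01909708  0.          0.          0.          0.        ] [[ 0.53389779 -0.64029477  0.55224611  1.05064499]
 [ 0.84547371  0.41297669 -0.33856233 -0.329234  ]
 [-0.01128508  0.64766725  0.76183974  0.77647276]
 [ 0.          0.          0.          1.        ]]
top [[536.6464969    0.         319.63874411]
 [  0.         536.6464969  241.34130597]
 [  0.           0.           1.        ]] [0.04782959 0.         0.         0.         0.        ] [[ 0.02069328  0.99651382 -0.08082075  0.46788469]
 [-0.99977876  0.02032049 -0.00543238 -0.02470374]
 [-0.00377113  0.08091528  0.99671385  1.23405139]
 [ 0.          0.          0.          1.        ]]
```

View pics/scene0.png

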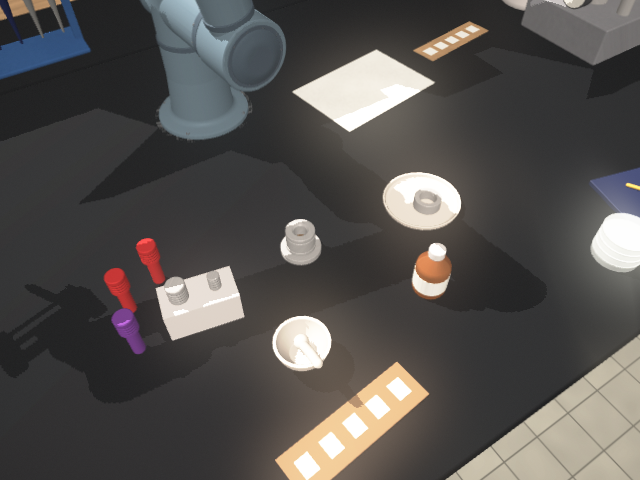

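View pics/top0.png

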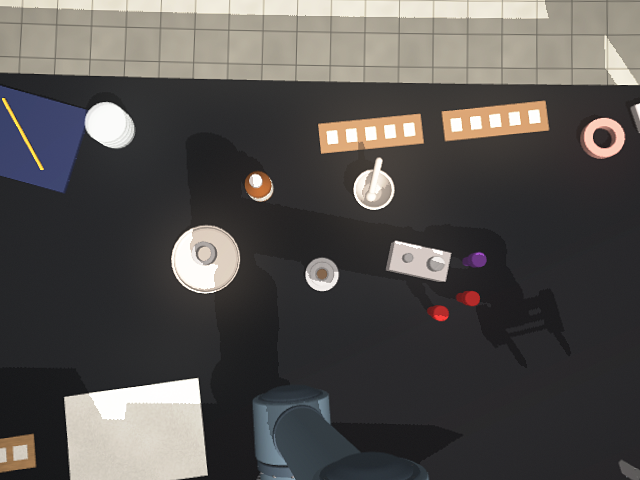

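Candidates for the plunger: the steel head in the stand at scene (176,291)/top (437,264), the small steel one at scene (213,280)/top (408,258), the purple one at scene (127,330), and the red ones at scene (150,260) and (120,290). By its description it is the larger steel head. I'll check that in close crops.

```bash
cat > h.py <<'E'
import numpy as np,cv2
def load(n):
    return dict(np.load(n))
def ray(s,uv):
    p=cv2.undistortPoints(np.array([[uv]],float),s["camera_matrix"],s["D"])[0,0]
    E=s["extrinsics"]; d=E[:3,:3]@np.array([p[0],-p[1],-1.0]); return E[:3,3],d
def onz(s,uv,z):
    o,d=ray(s,uv); return o+d*(z-o[2])/d[2]
def proj(s,P):
    E=s["extrinsics"]; c=E[:3,:3].T@(np.array(P,float)-E[:3,3]); c=np.array([c[0],-c[1],-c[2]])
    return cv2.projectPoints(c.reshape(1,1,3),np.zeros(3),np.zeros(3),s["camera_matrix"],s["D"])[0].ravel()
def crop(img,x0,y0,w,h,k,name):
    cv2.imwrite(name,cv2.resize(img[y0:y0+h,x0:x0+w],None,fx=k,fy=k,interpolation=cv2.INTER_CUBIC))
E
python3 - <<'E'
from h import *
t=load("top0.npz");s=load("scene0.npz")
crop(t["image"],160,215,340,110,2,"pics/a.png") 
def cc(im,x,y,w,h):return cv2.resize(im[y:y+h,x:x+w],(400,300),interpolation=cv2.INTER_CUBIC)
T=t["image"];S=s["image"]
cv2.imwrite("pics/b.png",np.vstack([np.hstack([cc(T,380,225,80,60),cc(T,282,244,80,60)]),np.hstack([cc(S,145,255,110,82.5.__int__()),cc(S,265,205,80,60)])]))
cv2.imwrite("pics/c.png",np.hstack([cc(T,160,215,100,75),cc(S,375,165,100,75)]))
E
```

```text
(no output)
```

View pics/b.png

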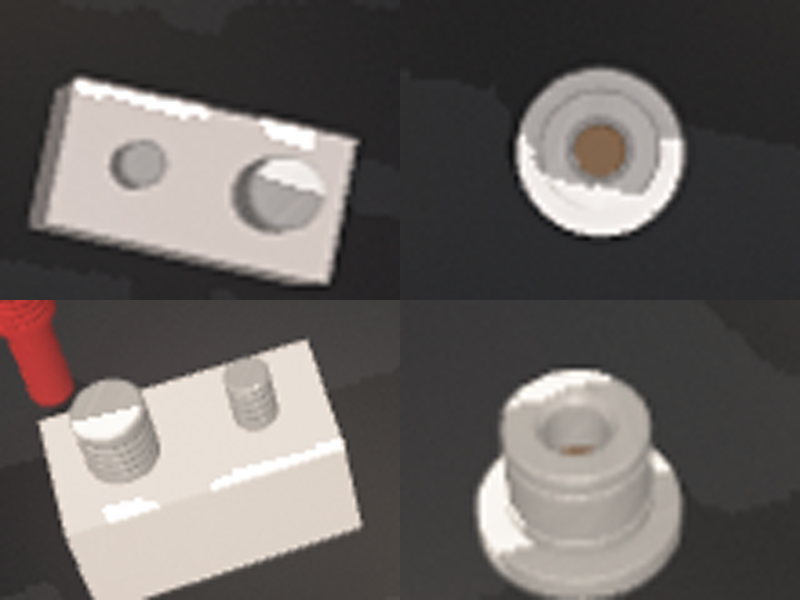

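View pics/c.png

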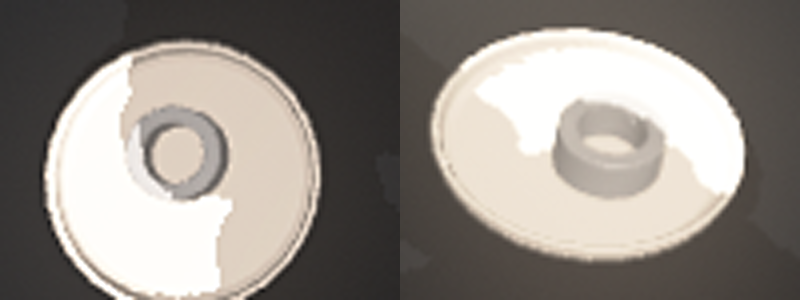

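The crop confirms it: the larger grey steel head is in the right-hand hole of the stand at top (437,264), and the brown pellet is visible in the die bore. Next I measure positions.

```bash
python3 - <<'E'
from h import *
t=load("top0.npz");s=load("scene0.npz")
def blob(s,seed,th,box):
    g=cv2.cvtColor(s["image"],cv2.COLOR_BGR2GRAY); x,y,w,h=box
    m=np.zeros_like(g); m[y:y+h,x:x+w]=(g[y:y+h,x:x+w]>th)*255
    n,l,st,c=cv2.connectedComponentsWithStats(m); k=l[seed[1],seed[0]]
    ct=max(cv2.findContours((l==k).astype(np.uint8),cv2.RETR_EXTERNAL,cv2.CHAIN_APPROX_NONE)[0],key=cv2.contourArea)
    return ct
ct=blob(t,(322,290),80,(290,244,70,70)); e=cv2.fitEllipse(ct);print("base",e,onz(t,e[0],0.010))
ct=blob(t,(180,260),100,(150,210,110,90)); e=cv2.fitEllipse(ct);print("dish",e,onz(t,e[0],0.013))
ct=blob(t,(420,270),90,(375,230,90,60)); q=cv2.minAreaRect(ct);print("stand",q)
# pellet colour
hsv=cv2.cvtColor(t["image"],cv2.COLOR_BGR2HSV)
m=cv2.inRange(hsv,(5,80,50),(20,255,200)); m[:, :300]=0;m[:,345:]=0;m[:255]=0;m[295:]=0
mm=cv2.moments(m,True);uv=(mm["m10"]/mm["m00"],mm["m01"]/mm["m00"]);print("pellet",uv,mm["m00"],onz(t,uv,0.031))
# look-alike colours
for n,a in(("t",t),("s",s)):
  h=cv2.cvtColor(a["image"],cv2.COLOR_BGR2HSV)
  for nm,lo,hi in(("red",(0,170,80),(5,255,255)),("pur",(130,80,40),(155,255,255))):
    k,l,st,c=cv2.connectedComponentsWithStats(cv2.inRange(h,lo,hi))
    for i in range(1,k):
      if st[i,4]>60: print(n,nm,st[i],c[i])
# candidates manual from crops
f=lambda cx,cy,x0,y0,k:((cx+.5)/k-.5+x0,(cy+.5)/k-.5+y0)
TO=[("headtop",(281,192),380,225,5,t,.102),("smalltop",(139,163),380,225,5,t,.096)]
for n,p,x0,y0,k,a,z in TO: print(n,f(*p,x0,y0,k),onz(a,f(*p,x0,y0,k),z))
uv=((109+.5)*110/400-.5+145,(412-300+.5)*82/300-.5+255);print("head scene",uv,onz(s,uv,.102))
def c3(p,im,a,z):
    uv=f(p[0],p[1],*( (160,215,4) if im=='t' else (375,165,4)));print("ring",im,uv,onz(a,uv,z))
c3((177,153),'t',t,.028); c3((612-400,131),'s',s,.028)
uv=f(575-400,424-300,265,205,5);print("die top scene",uv,onz(s,uv,.056))
uv=f(599,150,282-80,244,5);print("die top T",uv,onz(t,uv,.056))
for p in((78,80),(356,141),(329,283),(47,226)):
  uv=f(*p,380,225,5);print("corner",onz(t,uv,.066))
E
```

```text
base ((321.5394287109375, 273.9995422363281), (32.83303451538086, 33.272178649902344), 98.7756118774414) [ 0.49264409 -0.02390257  0.01      ]
dish ((205.12060546875, 258.8683776855469), (67.38531494140625, 68.79721069335938), 54.741798400878906) [0.52161599 0.2414402  0.013     ]
stand ((418.241455078125, 260.8731689453125), (61.46186828613281, 31.638896942138672), 12.094757080078125)
pellet (321.57894736842104, 273.63157894736844) 76.0 [ 0.49304277 -0.02398798  0.031     ]
t red [457 291  23  15 268] [468.70149254 297.68656716]
t red [428 305  21  16 253] [438.43873518 312.41106719]
t pur [462 252  25  16 299] [474.96655518 259.69565217]
s red [136 238  28  45 658] [150.25075988 258.06534954]
s red [104 268  32  44 717] [119.51882845 287.05857741]
s pur [111 308  35  46 874] [128.48283753 329.03775744]
headtop (435.8, 263.0) [ 0.51897207 -0.26371514  0.102     ]
smalltop (407.4, 257.2) [ 0.53025692 -0.2050817   0.096     ]
head scene (174.6125, 285.25) [ 0.52523385 -0.26813136  0.102     ]
ring t (203.875, 252.875) [0.53437147 0.24147875 0.028     ]
ring s (427.625, 197.375) [0.53964661 0.23936605 0.028     ]
die top scene (299.6, 229.4) [ 0.49644918 -0.02665083  0.056     ]
die top T (321.4, 273.6) [ 0.49258094 -0.0236094   0.056     ]
corner [ 0.56757979 -0.1830526   0.066     ]
corner [ 0.54344404 -0.30364799  0.066     ]
corner [ 0.48168085 -0.29204115  0.066     ]
corner [ 0.50368628 -0.17019558  0.066     ]
```

```bash
cat > mv.py <<'E'
import sys,numpy as np
from scipy.spatial.transform import Rotation as R
from cell import r
# usage: mv.py x y z [angle of tool x, deg]
st=r.read_state(); Rm=R.from_quat(st["tool_rot"]).as_matrix()
ang=np.degrees(np.arctan2(Rm[1,0],Rm[0,0]))
print("t",round(st["t"],2),"pos",st["tool_pos"].round(4),"ang",round(ang,2),"F",st["wrist_force"].round(1),"w",round(float(st["grip_width"])*94,1),"q",st["joint_positions"].round(2))
if len(sys.argv)>3:
    P=np.array([float(v) for v in sys.argv[1:4]]); print("linear",(Rm.T@(P-st["tool_pos"])/0.6).round(4),end=" ")
if len(sys.argv)>4:
    d=(float(sys.argv[4])-ang+180)%360-180; print("yaw",round(-d/90,4))
print()
E
python3 mv.py .4945 -.0253 .12 -90
python3 - <<'E'
from h import *
t=load("top0.npz");s=load("scene0.npz")
def tri(a,b):
    o1,d1=ray(t,a);o2,d2=ray(s,b)
    k=np.linalg.lstsq(np.c_[d1,-d2],o2-o1,rcond=None)[0];p,q=o1+d1*k[0],o2+d2*k[1];return (p+q)/2,np.linalg.norm(p-q)
print(tri((475,260),(128,329)));print(tri((468.7,297.7),(119.5,287)));print(tri((438.4,312.4),(150.3,258)))
print(tri((258,184),(437,253)))
E
```

```text
t 0.1 pos [ 0.1701 -0.6268  0.2045] ang -74.83 F [ 0.1  0.8 -0.1] w 94.0 q [-1.48  0.25  1.56 -0.    1.34 -0.17]
linear [-0.8259 -0.7842  0.1424] yaw 0.1686

(array([ 0.52936896, -0.3578232 ,  0.05801619]), np.float64(0.00028602757107597937))
(array([ 0.44737534, -0.3428795 ,  0.06119131]), np.float64(0.0006329815774187755))
(array([ 0.41427915, -0.27808342,  0.05815022]), np.float64(0.0013384201055543282))
(array([0.68532767, 0.12089636, 0.08629767]), np.float64(0.008589474643534156))
```

>>> servo_tool:
  rows:
    - {"fingers": -1,"linear": [-0.826,-0.784,0.0],"yaw": 0.169}
    - {"fingers": -1,"linear": [-0.826,-0.784,0.0],"yaw": 0.169}
    - {"fingers": -1,"linear": [-0.826,-0.784,0.0],"yaw": 0.169}
    - {"fingers": -1,"linear": [-0.826,-0.784,0.0],"yaw": 0.169}
    - {"fingers": -1,"linear": [-0.826,-0.784,0.0],"yaw": 0.169}
    - {"fingers": -1,"linear": [-0.826,-0.784,0.0],"yaw": 0.169}
    - {"fingers": -1,"linear": [-0.826,-0.784,0.0],"yaw": 0.169}
    - {"fingers": -1,"linear": [-0.826,-0.784,0.0],"yaw": 0.169}
    - {"fingers": -1,"linear": [-0.826,-0.784,0.0],"yaw": 0.169}
    - {"fingers": -1,"linear": [-0.826,-0.784,0.0],"yaw": 0.169}
    - {"fingers": -1,"linear": [-0.826,-0.784,0.0],"yaw": 0.169}
    - {"fingers": -1,"linear": [-0.826,-0.784,0.0],"yaw": 0.169}
  force: 25

```text
t: 1.3
tool_pos: [0.4553, -0.0972, 0.2054]
tool_rot: [-0.707, 0.707, -0.0, -0.0]
wrist_force: [0.5, -0.9, -0.7]
grip_width: 1.001
```

```bash
python3 mv.py .4945 -.0253 .11 -90
```

```text
t 1.3 pos [ 0.4553 -0.0972  0.2054] ang -90.04 F [ 0.5 -0.9 -0.7] w 94.1 q [-0.45 -0.2   2.01 -0.    1.33  1.12]
linear [-0.1198 -0.0653  0.1589] yaw -0.0005
```

>>> servo_tool:
  rows:
    - {"fingers": -1,"linear": [-0.1,-0.055,0.1],"yaw": 0}
    - {"fingers": -1,"linear": [-0.1,-0.055,0.1],"yaw": 0}
    - {"fingers": -1,"linear": [-0.1,-0.055,0.1],"yaw": 0}
    - {"fingers": -1,"linear": [-0.1,-0.055,0.1],"yaw": 0}
    - {"fingers": -1,"linear": [-0.1,-0.055,0.1],"yaw": 0}

```text
t: 1.8
tool_pos: [0.4884, -0.0402, 0.1465]
tool_rot: [-0.707, 0.708, -0.001, 0.0]
wrist_force: [0.7, -1.0, 0.9]
grip_width: 1.0
```

```bash
python3 mv.py .4945 -.0253 .020 -90
```

```text
t 1.8 pos [ 0.4884 -0.0402  0.1465] ang -90.09 F [ 0.7 -1.   0.9] w 94.0 q [-0.31 -0.07  2.01 -0.    1.2   1.26]
linear [-0.025  -0.0099  0.2108] yaw -0.001
```

>>> servo_tool:
  rows:
    - {"fingers": -1,"linear": [-0.025,-0.01,0.08],"yaw": 0}
    - {"fingers": -1,"linear": [-0.025,-0.01,0.16],"yaw": 0}
    - {"fingers": -1,"linear": [-0.025,-0.01,0.21],"yaw": 0}
    - {"fingers": -1,"linear": [-0.025,-0.01,0.21],"yaw": 0}
    - {"fingers": -1,"linear": [-0.025,-0.01,0.21],"yaw": 0}

```text
t: 2.3
tool_pos: [0.495, -0.0255, 0.021]
tool_rot: [-0.706, 0.708, -0.001, 0.0]
wrist_force: [0.2, -0.2, 0.6]
grip_width: 1.0
```

```bash
python3 mv.py .4945 -.0253 .019 -90
```

```text
t 2.3 pos [ 0.495  -0.0255  0.021 ] ang -90.13 F [ 0.2 -0.2  0.6] w 94.0 q [-0.28  0.15  2.05 -0.    0.94  1.29]
linear [-0.0003  0.0008  0.0033] yaw -0.0014
```

Good: the arm lags a bit but tracks accurately. Next I close gently on the die and look.

>>> servo_tool:
  rows:
    - {"fingers": 1,"linear": [0,0,0.0],"yaw": 0}
    - {"fingers": 1,"linear": [0,0,0.0],"yaw": 0}
    - {"fingers": 1,"linear": [0,0,0.0],"yaw": 0}
    - {"fingers": 1,"linear": [0,0,0.0],"yaw": 0}
    - {"fingers": 1,"linear": [0,0,0.0],"yaw": 0}
    - {"fingers": 1,"linear": [0,0,0.0],"yaw": 0}
  force: 25

```text
t: 2.9
tool_pos: [0.4942, -0.0246, 0.0198]
tool_rot: [-0.707, 0.707, -0.0, -0.0]
wrist_force: [-1.1, -1.2, 1.7]
grip_width: 0.577
```

```bash
python3 mv.py .4945 -.0253 .019 -90; python3 - <<'E'
from cell import r
print(r.read_state()["ft_torque"])
E
```

```text
t 2.9 pos [ 0.4942 -0.0246  0.0198] ang -90.02 F [-1.1 -1.2  1.7] w 54.2 q [-0.28  0.15  2.05 -0.    0.94  1.29]
linear [ 0.0012 -0.0006  0.0013] yaw -0.0002

[-0.29973192  0.18047824  0.05380801]
```

>>> servo_tool:
  rows:
    - {"fingers": 1,"linear": [0,0,-0.02],"yaw": 0}
    - {"fingers": 1,"linear": [0,0,-0.05],"yaw": 0}
    - {"fingers": 1,"linear": [0,0,-0.1],"yaw": 0}
    - {"fingers": 1,"linear": [0,0,-0.1],"yaw": 0}
    - {"fingers": 1,"linear": [0,0,-0.1],"yaw": 0}
  force: 35

```text
t: 3.4
tool_pos: [0.4934, -0.024, 0.0789]
tool_rot: [-0.707, 0.707, 0.0, -0.0]
wrist_force: [-0.3, -0.2, -6.7]
grip_width: 0.578
```

```bash
python3 mv.py .537 .2405 .08 -90; python3 - <<'E'
from cell import r
import cv2,numpy as np
for n in("scene",):
    s=r.snapshot(n);np.savez(f"{n}1.npz",**s)
    cv2.imwrite(f"pics/{n}1.png",cv2.resize(s["image"][130:290,220:480],None,fx=3,fy=3,interpolation=cv2.INTER_CUBIC))
E
```

```text
t 3.4 pos [ 0.4934 -0.024   0.0789] ang -90.04 F [-0.3 -0.2 -6.7] w 54.4 q [-0.28  0.04  2.04  0.    1.06  1.29]
linear [-0.4409 -0.0724 -0.0017] yaw -0.0004
```

View pics/scene1.png

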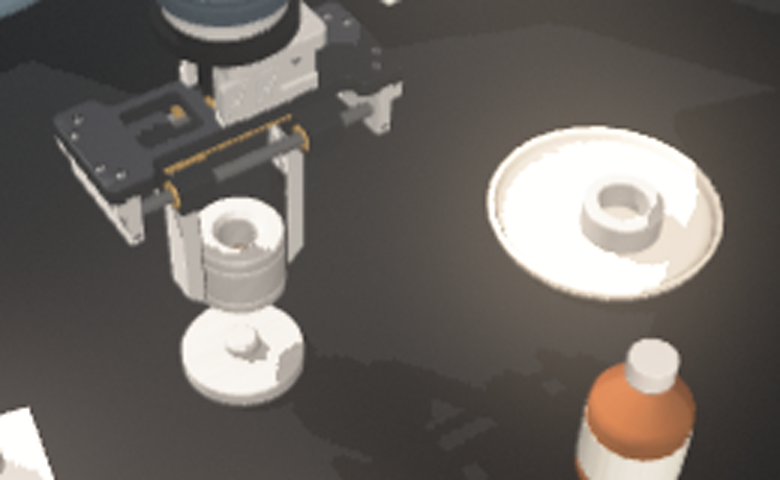

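The die is lifted and held between the fingers at crop (240,255), with the base and its spigot bare below it. The ring is in the dish at crop (622,205), i.e. scene (427,198). I'm moving over to the ring.

>>> servo_tool:
  rows:
    - {"fingers": 1,"linear": [-0.06,-0.01,0],"yaw": 0}
    - {"fingers": 1,"linear": [-0.14,-0.023,0],"yaw": 0}
    - {"fingers": 1,"linear": [-0.22,-0.036,0],"yaw": 0}
    - {"fingers": 1,"linear": [-0.3,-0.05,0],"yaw": 0}
    - {"fingers": 1,"linear": [-0.37,-0.061,0],"yaw": 0}
    - {"fingers": 1,"linear": [-0.42,-0.069,0],"yaw": 0}
    - {"fingers": 1,"linear": [-0.441,-0.072,0],"yaw": 0}
    - {"fingers": 1,"linear": [-0.441,-0.072,0],"yaw": 0}
    - {"fingers": 1,"linear": [-0.441,-0.072,0],"yaw": 0}
    - {"fingers": 1,"linear": [-0.441,-0.072,0.0],"yaw": 0}
    - {"fingers": 1,"linear": [-0.441,-0.072,0.0],"yaw": 0}

```text
t: 4.55
tool_pos: [0.5372, 0.2391, 0.0792]
tool_rot: [-0.706, 0.708, 0.0, -0.0]
wrist_force: [-0.7, 0.9, -5.8]
grip_width: 0.577
```

```bash
python3 mv.py .537 .241 .05 -90; python3 - <<'E'
from cell import r
import cv2,numpy as np
o=[]
for n,(x,y) in(("scene",(370,110)),("top",(150,205))):
    s=r.snapshot(n);np.savez(f"{n}2.npz",**s)
    o.append(cv2.resize(s["image"][y:y+120,x:x+120],None,fx=3.3,fy=3.3,interpolation=cv2.INTER_CUBIC))
cv2.imwrite(f"pics/s2.png",np.hstack(o))
E
```

```text
t 4.55 pos [0.5372 0.2391 0.0792] ang -90.13 F [-0.7  0.9 -5.8] w 54.2 q [ 0.23  0.25  1.8  -0.    1.09  1.8 ]
linear [-0.0032  0.0003  0.0487] yaw -0.0015
```

View pics/s2.png

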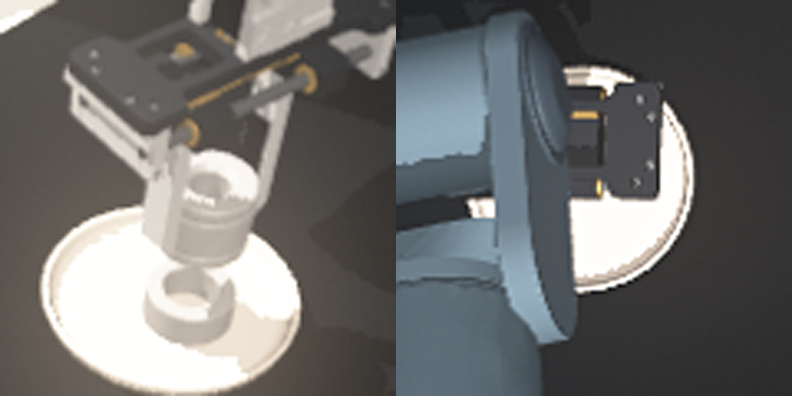

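```bash
python3 - <<'E'
from h import *
s=load("scene2.npz")
crop(s["image"],400,150,60,80,7,"pics/s2b.png")
f=lambda p:((p[0]+.5)/3.3-.5+370,(p[1]+.5)/3.3-.5+110)
a=onz(s,f((215,187)),.1154);b=onz(s,f((190,291)),.028);print(a,b,a-b)
E
```

```text
[0.5449185  0.23547985 0.1154    ] [0.5401968  0.23789789 0.028     ] [ 0.0047217  -0.00241804  0.0874    ]
```

View pics/s2b.png

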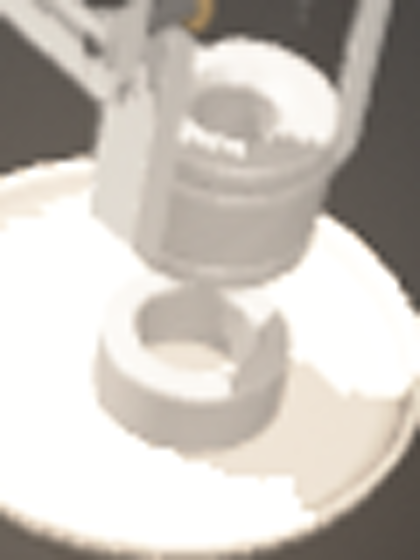

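```bash
python3 - <<'E'
from h import *
from scipy.optimize import least_squares
s=load("scene2.npz"); th=np.linspace(0,2*np.pi,181)
def ext(c,z): 
    P=np.array([proj(s,(c[0]+.027*np.cos(a),c[1]+.027*np.sin(a),z)) for a in th]);return P[:,0].min(),P[:,0].max(),P[:,1].min(),P[:,1].max()
k=lambda v,o:(v+.5)/7-.5+o
def fr(c):
    e=ext(c,.028);b=ext(c,.004);return [e[0]-k(97,400),e[1]-k(289,400),b[3]-k(450,150)]
R=least_squares(fr,[.54,.238]);print("ring",R.x,R.fun)
def fd(c):
    e=ext(c,.0714+.044);b=ext(c,.0714);return [e[1]-k(341,400),b[3]-k(287,150),(e[2]-k(38,150))]
D=least_squares(fd,[.54,.238]);print("die",D.x,D.fun, "die-ring",D.x-R.x)
E
```

```text
ring [0.53508878 0.24187726] [-0.12339715  0.12291555 -0.00565077]
die [0.53848403 0.23763931] [-3.94383957e-04  7.55840193e-01 -8.09257547e-01] die-ring [ 0.00339525 -0.00423795]
```

>>> servo_tool:
  rows:
    - {"fingers": 1,"linear": [-0.004,0.006,0.02],"yaw": 0}
    - {"fingers": 1,"linear": [-0.004,0.006,0.055],"yaw": 0}
    - {"fingers": 1,"linear": [-0.004,0.006,0.055],"yaw": 0}
    - {"fingers": 1,"linear": [-0.004,0.006,0.055],"yaw": 0}

```text
t: 5.05
tool_pos: [0.5329, 0.2425, 0.0457]
tool_rot: [-0.707, 0.707, 0.0, -0.001]
wrist_force: [-0.7, -0.6, -5.4]
grip_width: 0.578
```

```bash
python3 mv.py .5335 .2418 .036 -90; python3 - <<'E'
from cell import r
from h import *
s=r.snapshot("scene");np.savez("scene3.npz",**s)
crop(s["image"],400,150,60,80,7,"pics/s3b.png")
E
```

```text
t 5.05 pos [0.5329 0.2425 0.0457] ang -90.04 F [-0.7 -0.6 -5.4] w 54.3 q [0.23 0.29 1.82 0.   1.03 1.81]
linear [ 0.0012 -0.001   0.0161] yaw -0.0005
```

View pics/s3b.png

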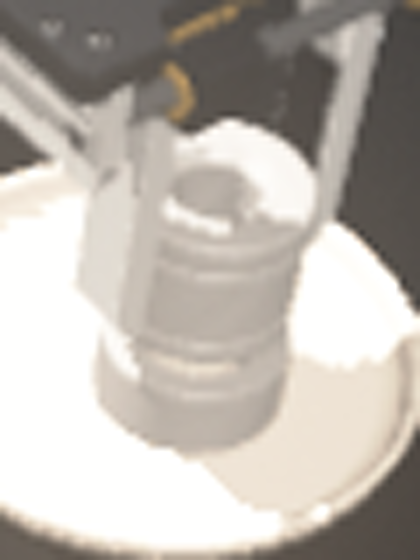

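```bash
python3 - <<'E'
from h import *
from scipy.optimize import least_squares
s=load("scene3.npz"); th=np.linspace(0,2*np.pi,181)
def ext(c,z): 
    P=np.array([proj(s,(c[0]+.027*np.cos(a),c[1]+.027*np.sin(a),z)) for a in th]);return P[:,0].min(),P[:,0].max(),P[:,1].min(),P[:,1].max()
k=lambda v,o:(v+.5)/7-.5+o
for nm,c in(("ring",(.5351,.2419)),("die",(.5351,.2419))):
    for z in ((.004,.028) if nm=="ring" else (.0379,.0819)):
        e=ext(c,z);print(nm,z,[round((e[i]-(400 if i<2 else 150)+.5)*7-.5,1) for i in range(4)])
E
```

```text
ring 0.004 [np.float64(85.7), np.float64(276.1), np.float64(313.7), np.float64(450.0)]
ring 0.028 [np.float64(96.2), np.float64(289.9), np.float64(254.3), np.float64(390.9)]
die 0.0379 [np.float64(100.7), np.float64(295.8), np.float64(229.1), np.float64(365.9)]
die 0.0819 [np.float64(121.2), np.float64(322.9), np.float64(113.1), np.float64(250.4)]
```

Aligned to within about 1 mm: the die's bottom right edge is at crop x≈297, against 296 predicted for a concentric fit. I'm lowering it.

>>> servo_tool:
  rows:
    - {"fingers": 1,"linear": [0,-0.0005,0.012],"yaw": 0}
    - {"fingers": 1,"linear": [0,-0.0005,0.015],"yaw": 0}
    - {"fingers": 1,"linear": [0,-0.0005,0.0165],"yaw": 0}
    - {"fingers": 1,"linear": [0,-0.0005,0.0175],"yaw": 0}
    - {"fingers": 1,"linear": [0,-0.0005,0.0175],"yaw": 0}

```text
t: 5.6
tool_pos: [0.5341, 0.2427, 0.036]
tool_rot: [-0.707, 0.707, -0.0, 0.0]
wrist_force: [0.1, 0.8, -5.4]
grip_width: 0.574
```

```bash
python3 mv.py
```

```text
t 5.6 pos [0.5341 0.2427 0.036 ] ang -90.04 F [ 0.1  0.8 -5.4] w 54.0 q [0.23 0.31 1.82 0.   1.01 1.8 ]
```

Not in contact yet: the wrist still carries about 5.4 N.

>>> servo_tool:
  rows:
    - {"fingers": 1,"linear": [0,0,0.001],"yaw": 0}
    - {"fingers": 1,"linear": [0,0,0.002],"yaw": 0}
    - {"fingers": 1,"linear": [0,0,0.002],"yaw": 0}

```text
t: 5.9
tool_pos: [0.5343, 0.2428, 0.0358]
tool_rot: [-0.707, 0.707, -0.0, 0.0]
wrist_force: [-4.4, -1.6, 3.9]
grip_width: 0.576
```

```bash
python3 mv.py
```

```text
t 5.9 pos [0.5343 0.2428 0.0358] ang -90.03 F [-4.4 -1.6  3.9] w 54.2 q [ 0.23  0.31  1.82 -0.    1.01  1.8 ]
```

Contact at the expected height, so I release and rise.

>>> servo_tool:
  rows:
    - {"fingers": -1,"linear": [0,0,0],"yaw": 0}
    - {"fingers": -1,"linear": [0,0,0],"yaw": 0}
    - {"fingers": -1,"linear": [0,0,0],"yaw": 0}
    - {"fingers": -1,"linear": [0,0,0],"yaw": 0}
    - {"fingers": -1,"linear": [0,0,-0.05],"yaw": 0}
    - {"fingers": -1,"linear": [0,0,-0.12],"yaw": 0}
    - {"fingers": -1,"linear": [0,0,-0.2],"yaw": 0}
    - {"fingers": -1,"linear": [0,0,-0.24],"yaw": 0}
    - {"fingers": -1,"linear": [0,0,-0.24],"yaw": 0}
    - {"fingers": -1,"linear": [0,0,-0.24],"yaw": 0}
  force: 25

```text
t: 6.9
tool_pos: [0.5339, 0.2427, 0.1784]
tool_rot: [-0.707, 0.707, -0.0, 0.0]
wrist_force: [-0.5, -1.1, -1.4]
grip_width: 1.002
```

```bash
python3 mv.py .522 -.265 .18 -11.3; python3 - <<'E'
from cell import r
from h import *
s=r.snapshot("scene");np.savez("scene4.npz",**s)
crop(s["image"],380,130,100,100,6,"pics/s4.png")
E
```

```text
t 6.9 pos [0.5339 0.2427 0.1784] ang -90.04 F [-0.5 -1.1 -1.4] w 94.1 q [0.23 0.12 1.75 0.   1.27 1.8 ]
linear [ 0.8461  0.0192 -0.0028] yaw -0.8749
```

View pics/s4.png

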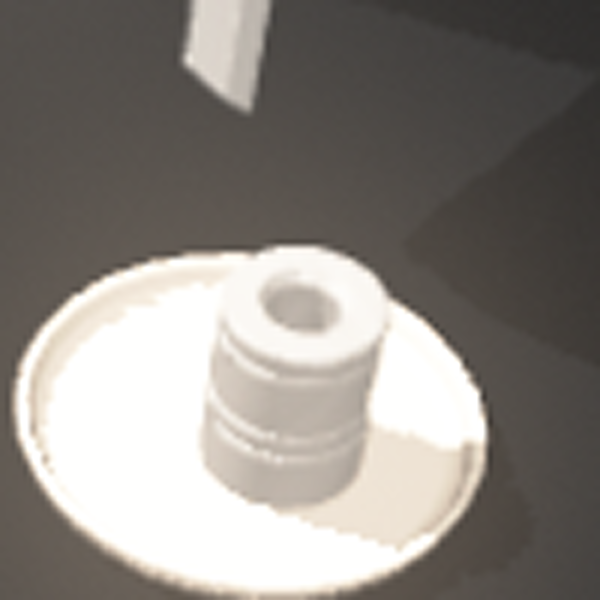

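The die stands squarely on the ring, its top face centred at crop (303,305), i.e. scene (430,181), with its sides flush with the ring's. Next stop is above the plunger.

>>> servo_tool:
  rows:
    - {"fingers": -0.3,"linear": [0.08,0.002,0],"yaw": -0.08}
    - {"fingers": -0.3,"linear": [0.16,0.004,0],"yaw": -0.17}
    - {"fingers": -0.3,"linear": [0.24,0.006,0],"yaw": -0.26}
    - {"fingers": -0.3,"linear": [0.32,0.008,0],"yaw": -0.35}
    - {"fingers": -0.3,"linear": [0.4,0.01,0],"yaw": -0.44}
    - {"fingers": -0.3,"linear": [0.48,0.012,0],"yaw": -0.53}
    - {"fingers": -0.3,"linear": [0.56,0.014,0],"yaw": -0.62}
    - {"fingers": -0.3,"linear": [0.64,0.015,0],"yaw": -0.71}
    - {"fingers": -0.3,"linear": [0.72,0.016,0],"yaw": -0.8}
    - {"fingers": -0.3,"linear": [0.8,0.018,0],"yaw": -0.875}
    - {"fingers": -0.3,"linear": [0.846,0.019,0],"yaw": -0.875}
    - {"fingers": -0.3,"linear": [0.846,0.019,0],"yaw": -0.875}

```text
t: 8.15
tool_pos: [0.5206, -0.2689, 0.1761]
tool_rot: [0.995, -0.101, -0.002, -0.001]
wrist_force: [-0.5, 1.1, -0.5]
grip_width: 0.65
```

>>> servo_tool:
  rows:
    - {"fingers": -0.3,"linear": [0,0,0],"yaw": 0}
    - {"fingers": -0.3,"linear": [0,0,0],"yaw": 0}

```text
t: 8.35
tool_pos: [0.5217, -0.2633, 0.1771]
tool_rot: [0.995, -0.098, -0.001, -0.001]
wrist_force: [-0.5, 1.0, -0.2]
grip_width: 0.653
```

```bash
python3 mv.py .522 -.265 .072 -11.3; python3 - <<'E'
from cell import r
from h import *
s=r.snapshot("scene");np.savez("scene5.npz",**s)
crop(s["image"],110,170,160,170,4,"pics/s5.png")
E
```

```text
t 8.35 pos [ 0.5217 -0.2633  0.1771] ang -11.24 F [-0.5  1.  -0.2] w 61.4 q [-0.66  0.12  1.75  0.    1.27 -0.47]
linear [0.0015 0.003  0.1751] yaw 0.0006
```

View pics/s5.png

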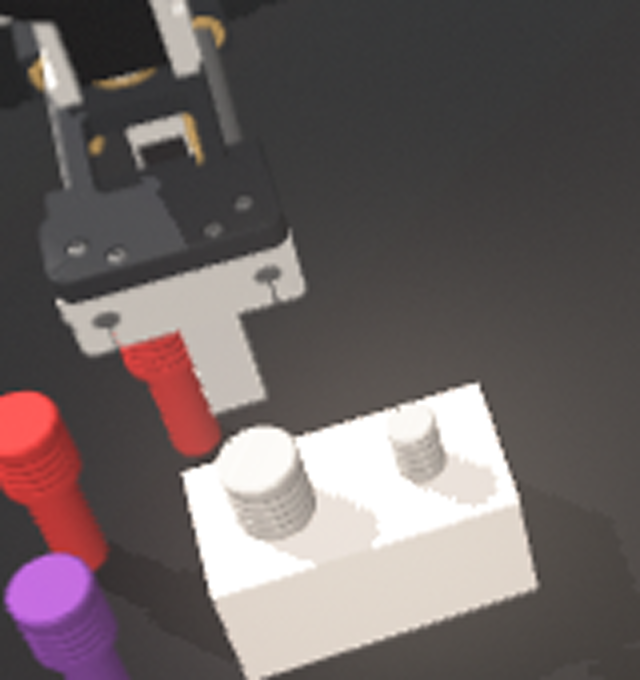

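>>> servo_tool:
  rows:
    - {"fingers": -0.3,"linear": [0.0015,0.003,0.06],"yaw": 0}
    - {"fingers": -0.3,"linear": [0.0015,0.003,0.13],"yaw": 0}
    - {"fingers": -0.3,"linear": [0.0015,0.003,0.17],"yaw": 0}
    - {"fingers": -0.3,"linear": [0.0015,0.003,0.175],"yaw": 0}
    - {"fingers": -0.3,"linear": [0.0015,0.003,0.175],"yaw": 0}
    - {"fingers": -0.3,"linear": [0.0015,0.003,0.175],"yaw": 0}

```text
t: 9.0
tool_pos: [0.5241, -0.2671, 0.0757]
tool_rot: [0.995, -0.098, 0.001, 0.001]
wrist_force: [-0.1, 0.1, 0.2]
grip_width: 0.652
```

>>> servo_tool:
  rows:
    - {"fingers": 1,"linear": [0,0,0],"yaw": 0}
    - {"fingers": 1,"linear": [0,0,0],"yaw": 0}
    - {"fingers": 1,"linear": [0,0,0],"yaw": 0}
    - {"fingers": 1,"linear": [0,0,0],"yaw": 0}
    - {"fingers": 1,"linear": [0,0,0],"yaw": 0}
  force: 20

```text
t: 9.5
tool_pos: [0.5223, -0.2669, 0.0742]
tool_rot: [0.995, -0.098, -0.001, -0.0]
wrist_force: [-4.1, 2.0, 5.4]
grip_width: 0.34
```

```bash
python3 mv.py; python3 - <<'E'
from cell import r
from h import *
s=r.snapshot("scene");np.savez("scene6.npz",**s)
crop(s["image"],110,190,160,170,4,"pics/s6.png")
E
```

```text
t 9.5 pos [ 0.5223 -0.2669  0.0742] ang -11.28 F [-4.1  2.   5.4] w 32.0 q [-0.67  0.25  1.81 -0.    1.08 -0.47]
```

View pics/s6.png

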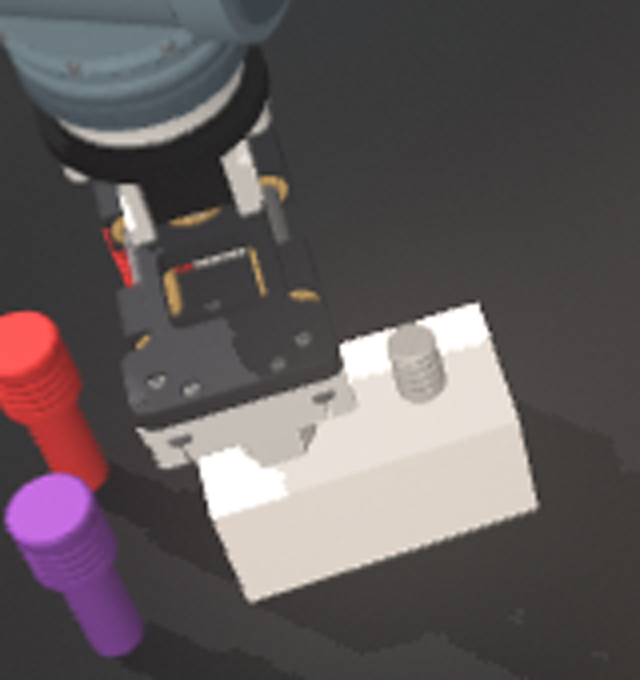

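>>> servo_tool:
  rows:
    - {"fingers": 1,"linear": [0,0,0],"yaw": 0}
    - {"fingers": 1,"linear": [0,0,-0.03],"yaw": 0}
    - {"fingers": 1,"linear": [0,0,-0.08],"yaw": 0}
    - {"fingers": 1,"linear": [0,0,-0.14],"yaw": 0}
    - {"fingers": 1,"linear": [0,0,-0.165],"yaw": 0}
    - {"fingers": 1,"linear": [0,0,-0.165],"yaw": 0}
    - {"fingers": 1,"linear": [0,0,-0.165],"yaw": 0}
  force: 45

```text
t: 10.25
tool_pos: [0.5221, -0.2662, 0.1709]
tool_rot: [0.995, -0.098, -0.001, -0.001]
wrist_force: [0.6, -0.1, -4.1]
grip_width: 0.333
```

```bash
python3 mv.py .534 .243 .173; python3 - <<'E'
from cell import r
from h import *
s=r.snapshot("scene");np.savez("scene7.npz",**s)
crop(s["image"],110,130,160,190,4,"pics/s7.png")
E
```

```text
t 10.25 pos [ 0.5221 -0.2662  0.1709] ang -11.29 F [ 0.6 -0.1 -4.1] w 31.3 q [-0.66  0.13  1.75  0.    1.26 -0.47]
linear [-0.1467 -0.8362 -0.0023]
```

View pics/s7.png

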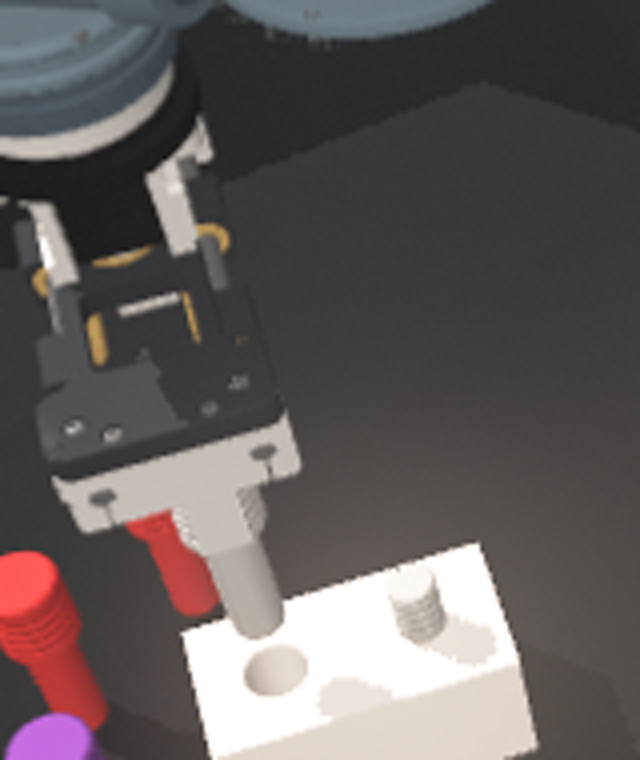

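```bash
python3 - <<'E'
from h import *
from scipy.optimize import least_squares
s=load("scene7.npz"); th=np.linspace(0,2*np.pi,181)
def ext(c,z,R=.0105): 
    P=np.array([proj(s,(c[0]+R*np.cos(a),c[1]+R*np.sin(a),z)) for a in th]);return P[:,0].min(),P[:,0].max(),P[:,1].min(),P[:,1].max()
k=lambda v,o:(v+.5)/4-.5+o
def fr(c):
    e=ext(c,.1022);b=ext(c,.1007,.009);return [e[0]-k(232,110),e[1]-k(284.5,110),b[3]-k(640,130)]
R=least_squares(fr,[.52,-.266]);print("plunger scene",R.x,R.fun)
h=(k(277,110),k(670,130));print("hole scene",onz(s,h,.066))
# die on ring now, scene4 crop6
s=load("scene4.npz");k=lambda v,o:(v+.5)/6-.5+o
def fd(c):
    e=ext(c,.072,.027);b=ext(c,.028,.027);return [e[0]-k(217,380),e[1]-k(388,380),e[2]-k(244,130)]
D=least_squares(fd,[.534,.243]);print("die scene",D.x,D.fun)
print("bore mouth",onz(s,(k(300,380),k(303,130)),.072))
E
python3 - <<'E'
E
```

```text
plunger scene [ 0.52330988 -0.26798392] [-0.2707255   0.27115333 -0.00541164]
hole scene [ 0.52270562 -0.26808162  0.066     ]
die scene [0.536097   0.23981435] [-0.06670868  0.06635997 -0.00346559]
bore mouth [0.53608734 0.23887546 0.072     ]
```

The plunger is held vertically, its lower tip at crop (258,640) above the empty hole at crop (277,670). The small plunger and the look-alikes haven't moved. I'm travelling to the die.

>>> servo_tool:
  rows:
    - {"fingers": 1,"linear": [-0.01,-0.05,0],"yaw": 0}
    - {"fingers": 1,"linear": [-0.022,-0.12,0],"yaw": 0}
    - {"fingers": 1,"linear": [-0.035,-0.2,0],"yaw": 0}
    - {"fingers": 1,"linear": [-0.049,-0.28,0],"yaw": 0}
    - {"fingers": 1,"linear": [-0.063,-0.36,0],"yaw": 0}
    - {"fingers": 1,"linear": [-0.077,-0.44,0],"yaw": 0}
    - {"fingers": 1,"linear": [-0.091,-0.52,0],"yaw": 0}
    - {"fingers": 1,"linear": [-0.105,-0.6,0],"yaw": 0}
    - {"fingers": 1,"linear": [-0.119,-0.68,0],"yaw": 0}
    - {"fingers": 1,"linear": [-0.133,-0.75,0],"yaw": 0}
    - {"fingers": 1,"linear": [-0.142,-0.81,0],"yaw": 0}
    - {"fingers": 1,"linear": [-0.1445,-0.833,0],"yaw": 0}

```text
t: 11.5
tool_pos: [0.5338, 0.243, 0.1701]
tool_rot: [0.995, -0.097, -0.002, 0.0]
wrist_force: [0.0, -1.2, -4.2]
grip_width: 0.332
```

>>> servo_tool:
  rows:
    - {"fingers": 1,"linear": [0,0,0],"yaw": 0}
    - {"fingers": 1,"linear": [0,0,0],"yaw": 0}
    - {"fingers": 1,"linear": [0,0,0],"yaw": 0}
    - {"fingers": 1,"linear": [0,0,0],"yaw": 0}

```text
t: 11.9
tool_pos: [0.5357, 0.239, 0.1725]
tool_rot: [0.995, -0.099, -0.0, 0.0]
wrist_force: [-0.4, 0.1, -3.3]
grip_width: 0.332
```

```bash
python3 mv.py .535 .2412 .152; python3 - <<'E'
from cell import r
from h import *
s=r.snapshot("scene");np.savez("scene8.npz",**s)
crop(s["image"],380,80,100,120,6,"pics/s8.png")
E
```

```text
t 11.9 pos [0.5357 0.239  0.1725] ang -11.4 F [-0.4  0.1 -3.3] w 31.2 q [ 0.23  0.13  1.75 -0.    1.26  0.43]
linear [-0.0019 -0.0034  0.0342]
```

View pics/s8.png

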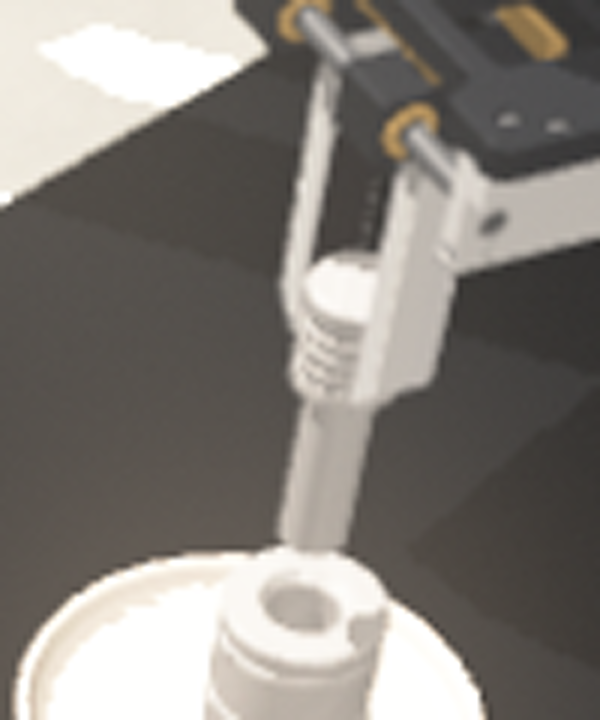

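```bash
python3 - <<'E'
from h import *
from scipy.optimize import least_squares
s=load("scene8.npz"); th=np.linspace(0,2*np.pi,181)
def ext(c,z,R=.0105): 
    P=np.array([proj(s,(c[0]+R*np.cos(a),c[1]+R*np.sin(a),z)) for a in th]);return P[:,0].min(),P[:,0].max(),P[:,1].min(),P[:,1].max()
k=lambda v,o:(v+.5)/6-.5+o
def fr(c):
    e=ext(c,.1038);b=ext(c,.1023,.009);return [e[0]-k(277.5,380),e[1]-k(351,380),b[3]-k(551,80)]
R=least_squares(fr,[.52,.24]);print("plunger scene",R.x,R.fun)
def hd(c):
    e=ext(c,.1023+.098,.016);return [e[2]-k(251,80),e[0]-k(303,380)]
H=least_squares(hd,[.53,.24]);print("head",H.x)
def fd(c):
    e=ext(c,.072,.027);return [e[0]-k(217.5,380),e[1]-k(388,380),e[2]-k(546,80)]
D=least_squares(fd,[.534,.243]);print("die",D.x,D.fun,"bore",onz(s,(k(301,380),k(603,80)),.072)); print("need",D.x-R.x)
E
```

```text
plunger scene [0.53571767 0.2387818 ] [ 0.41979101 -0.41901897  0.00850592]
head [0.53797572 0.2347059 ]
die [0.53686483 0.23927017] [-0.11722922  0.11661616 -0.00609015] bore [0.53625929 0.23914145 0.072     ]
need [0.00114716 0.00048837]
```

>>> servo_tool:
  rows:
    - {"fingers": 1,"linear": [0.0005,-0.002,0.03],"yaw": 0}
    - {"fingers": 1,"linear": [0.0005,-0.002,0.045],"yaw": 0}
    - {"fingers": 1,"linear": [0.0005,-0.002,0.051],"yaw": 0}
    - {"fingers": 1,"linear": [0.0005,-0.002,0.056],"yaw": 0}
    - {"fingers": 1,"linear": [0.0005,-0.002,0.06],"yaw": 0}
    - {"fingers": 1,"linear": [0.0005,-0.002,0.06],"yaw": 0}

```text
t: 12.55
tool_pos: [0.5364, 0.2417, 0.1378]
tool_rot: [0.995, -0.098, 0.0, -0.0]
wrist_force: [-2.1, -0.6, 0.8]
grip_width: 0.334
```

```bash
python3 mv.py; python3 - <<'E'
from cell import r
from h import *
s=r.snapshot("scene");np.savez("scene9.npz",**s)
crop(s["image"],380,80,100,140,5,"pics/s9.png")
E
```

```text
t 12.55 pos [0.5364 0.2417 0.1378] ang -11.29 F [-2.1 -0.6  0.8] w 31.4 q [0.23 0.17 1.77 0.   1.2  0.43]
```

View pics/s9.png

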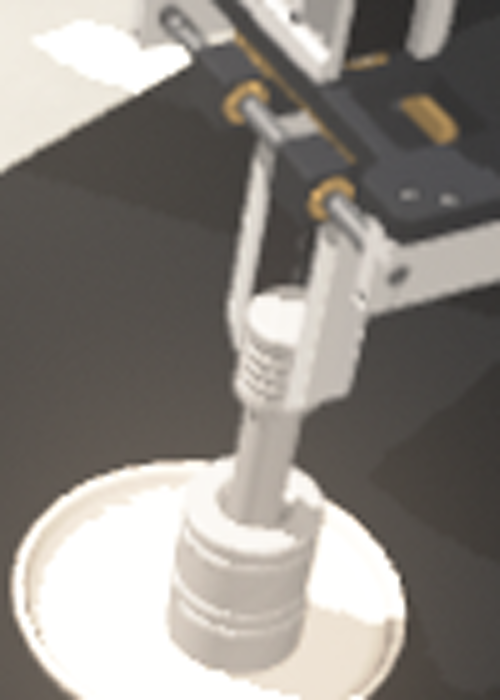

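The shank is in the mouth of the bore, with light contact on the +x side. I shift about 1 mm towards −x and go on.

>>> servo_tool:
  rows:
    - {"fingers": 1,"linear": [-0.0018,0,0.003],"yaw": 0}
    - {"fingers": 1,"linear": [-0.0018,0,0.008],"yaw": 0}
    - {"fingers": 1,"linear": [-0.0018,0,0.013],"yaw": 0}
    - {"fingers": 1,"linear": [-0.0018,0,0.016],"yaw": 0}
    - {"fingers": 1,"linear": [-0.0018,0,0.016],"yaw": 0}

```text
t: 13.1
tool_pos: [0.5347, 0.2417, 0.1261]
tool_rot: [0.995, -0.098, -0.0, -0.0]
wrist_force: [0.7, 1.9, -4.4]
grip_width: 0.331
```

```bash
python3 mv.py
```

```text
t 13.1 pos [0.5347 0.2417 0.1261] ang -11.29 F [ 0.7  1.9 -4.4] w 31.2 q [0.23 0.18 1.78 0.   1.18 0.43]
```

>>> servo_tool:
  rows:
    - {"fingers": 1,"linear": [0,0,0.006],"yaw": 0}
    - {"fingers": 1,"linear": [0,0,0.012],"yaw": 0}
    - {"fingers": 1,"linear": [0,0,0.018],"yaw": 0}
    - {"fingers": 1,"linear": [0,0,0.022],"yaw": 0}
    - {"fingers": 1,"linear": [0,0,0.026],"yaw": 0}
    - {"fingers": 1,"linear": [0,0,0.03],"yaw": 0}

```text
t: 13.7
tool_pos: [0.5353, 0.2419, 0.1097]
tool_rot: [0.995, -0.098, 0.0, -0.0]
wrist_force: [-3.0, 3.3, 3.6]
grip_width: 0.335
```

```bash
python3 mv.py
```

```text
t 13.7 pos [0.5353 0.2419 0.1097] ang -11.28 F [-3.   3.3  3.6] w 31.5 q [0.23 0.2  1.79 0.   1.15 0.43]
```

>>> servo_tool:
  rows:
    - {"fingers": 1,"linear": [0,0,0.004],"yaw": 0}
    - {"fingers": 1,"linear": [0,0,0.008],"yaw": 0}
    - {"fingers": 1,"linear": [0,0,0.012],"yaw": 0}
    - {"fingers": 1,"linear": [0,0,0.016],"yaw": 0}
    - {"fingers": 1,"linear": [0,0,0.02],"yaw": 0}
    - {"fingers": 1,"linear": [0,0,0.023],"yaw": 0}
    - {"fingers": 1,"linear": [0,0,0.023],"yaw": 0}

```text
t: 14.4
tool_pos: [0.5348, 0.2413, 0.0944]
tool_rot: [0.995, -0.098, -0.0, 0.0]
wrist_force: [0.2, 1.5, -5.0]
grip_width: 0.333
```

```bash
python3 mv.py; python3 - <<'E'
from cell import r
from h import *
s=r.snapshot("scene");np.savez("scene10.npz",**s)
crop(s["image"],380,100,100,120,6,"pics/s10.png")
E
```

```text
t 14.4 pos [0.5348 0.2413 0.0944] ang -11.28 F [ 0.2  1.5 -5. ] w 31.3 q [ 0.23  0.22  1.8  -0.    1.12  0.43]
```

View pics/s10.png

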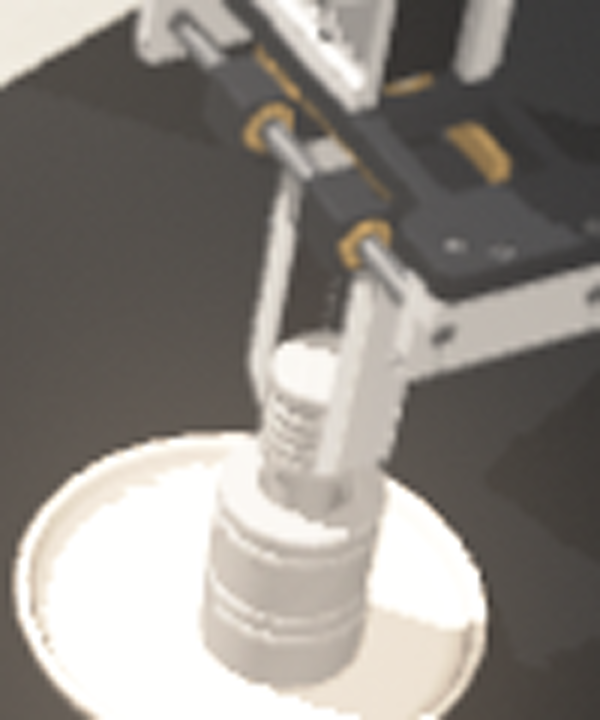

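The push force has gone (back to hanging weight), so the pellet is out. I go about 1.5 mm further for certainty, then withdraw.

>>> servo_tool:
  rows:
    - {"fingers": 1,"linear": [0,0,0.002],"yaw": 0}
    - {"fingers": 1,"linear": [0,0,0.003],"yaw": 0}
    - {"fingers": 1,"linear": [0,0,0.003],"yaw": 0}

```text
t: 14.75
tool_pos: [0.5349, 0.2413, 0.0933]
tool_rot: [0.995, -0.098, -0.0, 0.0]
wrist_force: [-0.0, 2.6, -3.2]
grip_width: 0.333
```

```bash
python3 mv.py
```

```text
t 14.75 pos [0.5349 0.2413 0.0933] ang -11.28 F [-0.   2.6 -3.2] w 31.3 q [ 0.23  0.23  1.8  -0.    1.12  0.43]
```

>>> servo_tool:
  rows:
    - {"fingers": 1,"linear": [0,0,-0.02],"yaw": 0}
    - {"fingers": 1,"linear": [0,0,-0.05],"yaw": 0}
    - {"fingers": 1,"linear": [0,0,-0.09],"yaw": 0}
    - {"fingers": 1,"linear": [0,0,-0.13],"yaw": 0}
    - {"fingers": 1,"linear": [0,0,-0.135],"yaw": 0}
    - {"fingers": 1,"linear": [0,0,-0.135],"yaw": 0}
    - {"fingers": 1,"linear": [0,0,-0.135],"yaw": 0}

```text
t: 15.45
tool_pos: [0.5342, 0.2411, 0.1732]
tool_rot: [0.995, -0.098, -0.001, 0.001]
wrist_force: [-0.1, -0.1, -3.5]
grip_width: 0.329
```

```bash
python3 mv.py .5221 -.2662 .173 -11.29; python3 - <<'E'
from cell import r
from h import *
s=r.snapshot("scene");np.savez("scene11.npz",**s)
crop(s["image"],380,80,100,140,5,"pics/s11.png")
E
```

```text
t 15.45 pos [0.5342 0.2411 0.1732] ang -11.29 F [-0.1 -0.1 -3.5] w 31.0 q [ 0.23  0.13  1.75 -0.    1.26  0.43]
linear [0.1457 0.8331 0.0012] yaw -0.0
```

View pics/s11.png

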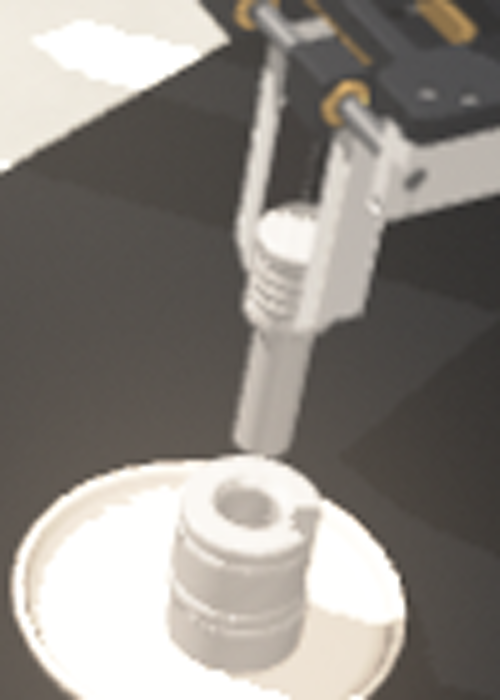

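The plunger is clear, and the die is still square on the ring at crop (240,510). Now back to the stand.

>>> servo_tool:
  rows:
    - {"fingers": 1,"linear": [0.01,0.05,0],"yaw": 0}
    - {"fingers": 1,"linear": [0.021,0.12,0],"yaw": 0}
    - {"fingers": 1,"linear": [0.035,0.2,0],"yaw": 0}
    - {"fingers": 1,"linear": [0.049,0.28,0],"yaw": 0}
    - {"fingers": 1,"linear": [0.063,0.36,0],"yaw": 0}
    - {"fingers": 1,"linear": [0.077,0.44,0],"yaw": 0}
    - {"fingers": 1,"linear": [0.091,0.52,0],"yaw": 0}
    - {"fingers": 1,"linear": [0.105,0.6,0],"yaw": 0}
    - {"fingers": 1,"linear": [0.119,0.68,0],"yaw": 0}
    - {"fingers": 1,"linear": [0.131,0.75,0],"yaw": 0}
    - {"fingers": 1,"linear": [0.142,0.81,0],"yaw": 0}
    - {"fingers": 1,"linear": [0.145,0.833,0],"yaw": 0}

```text
t: 16.7
tool_pos: [0.5215, -0.2685, 0.1731]
tool_rot: [0.995, -0.1, -0.001, -0.0]
wrist_force: [0.1, 0.2, -3.3]
grip_width: 0.333
```

>>> servo_tool:
  rows:
    - {"fingers": 1,"linear": [0,0,0],"yaw": 0}
    - {"fingers": 1,"linear": [0,0,0],"yaw": 0}
    - {"fingers": 1,"linear": [0,0,0],"yaw": 0}
    - {"fingers": 1,"linear": [0,0,0],"yaw": 0}

```text
t: 17.1
tool_pos: [0.5227, -0.2641, 0.1744]
tool_rot: [0.995, -0.097, -0.0, -0.0]
wrist_force: [-0.6, -0.4, -3.6]
grip_width: 0.332
```

```bash
python3 mv.py .5217 -.2662 .13 -11.29; python3 - <<'E'
from cell import r
from h import *
s=r.snapshot("scene");np.savez("scene12.npz",**s)
crop(s["image"],110,130,160,190,4,"pics/s12.png")
E
```

```text
t 17.1 pos [ 0.5227 -0.2641  0.1744] ang -11.18 F [-0.6 -0.4 -3.6] w 31.2 q [-0.66  0.13  1.75  0.    1.26 -0.47]
linear [-0.0009  0.0039  0.074 ] yaw 0.0012
```

View pics/s12.png

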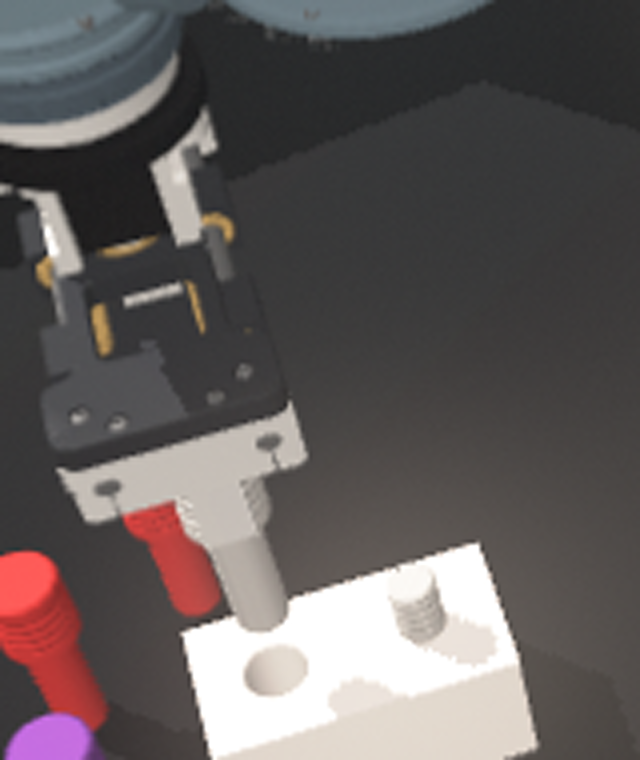

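>>> servo_tool:
  rows:
    - {"fingers": 1,"linear": [-0.001,0.003,0.03],"yaw": 0}
    - {"fingers": 1,"linear": [-0.001,0.003,0.052],"yaw": 0}
    - {"fingers": 1,"linear": [-0.001,0.003,0.06],"yaw": 0}
    - {"fingers": 1,"linear": [-0.001,0.003,0.066],"yaw": 0}
    - {"fingers": 1,"linear": [-0.001,0.003,0.07],"yaw": 0}
    - {"fingers": 1,"linear": [-0.001,0.003,0.074],"yaw": 0}

```text
t: 17.75
tool_pos: [0.522, -0.2674, 0.1306]
tool_rot: [0.995, -0.098, 0.0, 0.0]
wrist_force: [0.1, -0.5, -4.0]
grip_width: 0.332
```

```bash
python3 mv.py .5217 -.2662 .0742 -11.29
```

```text
t 17.75 pos [ 0.522  -0.2674  0.1306] ang -11.29 F [ 0.1 -0.5 -4. ] w 31.2 q [-0.67  0.18  1.78  0.    1.18 -0.47]
linear [-0.0009 -0.002   0.0939] yaw 0.0
```

In the hole with no contact force. I lower to just above seating.

>>> servo_tool:
  rows:
    - {"fingers": 1,"linear": [0,-0.001,0.02],"yaw": 0}
    - {"fingers": 1,"linear": [0,-0.001,0.04],"yaw": 0}
    - {"fingers": 1,"linear": [0,-0.001,0.06],"yaw": 0}
    - {"fingers": 1,"linear": [0,-0.001,0.078],"yaw": 0}
    - {"fingers": 1,"linear": [0,-0.001,0.088],"yaw": 0}
    - {"fingers": 1,"linear": [0,-0.001,0.091],"yaw": 0}
    - {"fingers": 1,"linear": [0,-0.001,0.092],"yaw": 0}
    - {"fingers": 1,"linear": [0,-0.001,0.092],"yaw": 0}

```text
t: 18.55
tool_pos: [0.5221, -0.2669, 0.0754]
tool_rot: [0.995, -0.098, 0.0, 0.0]
wrist_force: [-0.3, -0.2, -3.3]
grip_width: 0.334
```

```bash
python3 mv.py .5217 -.2662 .0742 -11.29
```

```text
t 18.55 pos [ 0.5221 -0.2669  0.0754] ang -11.29 F [-0.3 -0.2 -3.3] w 31.4 q [-0.67  0.25  1.81 -0.    1.08 -0.47]
linear [-0.0009 -0.001   0.0021] yaw 0.0
```

>>> servo_tool:
  rows:
    - {"fingers": 1,"linear": [0,0,0.001],"yaw": 0}
    - {"fingers": 1,"linear": [0,0,0.002],"yaw": 0}
    - {"fingers": 1,"linear": [0,0,0.003],"yaw": 0}
    - {"fingers": 1,"linear": [0,0,0.003],"yaw": 0}

```text
t: 18.95
tool_pos: [0.5221, -0.2669, 0.0742]
tool_rot: [0.995, -0.098, 0.0, 0.0]
wrist_force: [-2.3, 1.0, 3.0]
grip_width: 0.334
```

```bash
python3 mv.py
```

```text
t 18.95 pos [ 0.5221 -0.2669  0.0742] ang -11.28 F [-2.3  1.   3. ] w 31.4 q [-0.67  0.25  1.81 -0.    1.08 -0.47]
```

Seated. I release partway (the look-alikes are nearby) and rise.

>>> servo_tool:
  rows:
    - {"fingers": -0.3,"linear": [0,0,0],"yaw": 0}
    - {"fingers": -0.3,"linear": [0,0,0],"yaw": 0}
    - {"fingers": -0.3,"linear": [0,0,0],"yaw": 0}
    - {"fingers": -0.3,"linear": [0,0,0],"yaw": 0}
    - {"fingers": -0.3,"linear": [0,0,-0.05],"yaw": 0}
    - {"fingers": -0.3,"linear": [0,0,-0.12],"yaw": 0}
    - {"fingers": -0.3,"linear": [0,0,-0.175],"yaw": 0}
    - {"fingers": -0.3,"linear": [0,0,-0.175],"yaw": 0}
    - {"fingers": -0.3,"linear": [0,0,-0.175],"yaw": 0}
  force: 25

```text
t: 19.85
tool_pos: [0.5221, -0.2668, 0.1787]
tool_rot: [0.995, -0.098, 0.001, 0.0]
wrist_force: [0.1, -0.3, -0.3]
grip_width: 0.65
```

```bash
python3 mv.py .5345 .2425 .178 -90; python3 - <<'E'
from cell import r
from h import *
s=r.snapshot("scene");np.savez("scene13.npz",**s)
crop(s["image"],110,170,160,170,4,"pics/s13.png")
E
```

```text
t 19.85 pos [ 0.5221 -0.2668  0.1787] ang -11.28 F [ 0.1 -0.3 -0.3] w 61.1 q [-0.67  0.12  1.75 -0.    1.27 -0.47]
linear [-1.458e-01 -8.365e-01  4.000e-04] yaw 0.8746
```

View pics/s13.png

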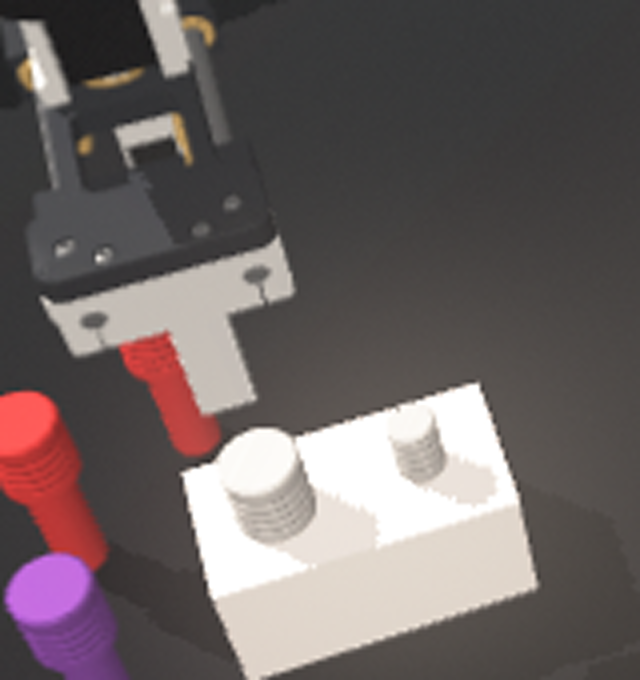

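The plunger is seated upright in its hole at crop (268,485), exactly as at the start, and the small plunger is untouched. Back to the die.

>>> servo_tool:
  rows:
    - {"fingers": -0.3,"linear": [-0.012,-0.07,0],"yaw": 0.08}
    - {"fingers": -0.3,"linear": [-0.026,-0.15,0],"yaw": 0.17}
    - {"fingers": -0.3,"linear": [-0.04,-0.23,0],"yaw": 0.26}
    - {"fingers": -0.3,"linear": [-0.054,-0.31,0],"yaw": 0.35}
    - {"fingers": -1,"linear": [-0.068,-0.39,0],"yaw": 0.44}
    - {"fingers": -1,"linear": [-0.082,-0.47,0],"yaw": 0.53}
    - {"fingers": -1,"linear": [-0.096,-0.55,0],"yaw": 0.62}
    - {"fingers": -1,"linear": [-0.11,-0.63,0],"yaw": 0.71}
    - {"fingers": -1,"linear": [-0.124,-0.71,0],"yaw": 0.8}
    - {"fingers": -1,"linear": [-0.136,-0.78,0],"yaw": 0.875}
    - {"fingers": -1,"linear": [-0.146,-0.837,0],"yaw": 0.875}
    - {"fingers": -1,"linear": [-0.146,-0.837,0],"yaw": 0.875}

```text
t: 21.1
tool_pos: [0.5321, 0.2473, 0.1757]
tool_rot: [0.709, -0.705, -0.001, 0.001]
wrist_force: [0.0, 0.2, -0.4]
grip_width: 0.998
```

>>> servo_tool:
  rows:
    - {"fingers": -1,"linear": [0,0,0],"yaw": 0}
    - {"fingers": -1,"linear": [0,0,0],"yaw": 0}
    - {"fingers": -1,"linear": [0,0,0],"yaw": 0}
    - {"fingers": -1,"linear": [0,0,0],"yaw": 0}
    - {"fingers": -1,"linear": [0,0,0],"yaw": 0}

```text
t: 21.6
tool_pos: [0.5344, 0.2421, 0.1782]
tool_rot: [-0.706, 0.708, -0.0, 0.0]
wrist_force: [0.4, 0.2, 0.7]
grip_width: 1.001
```

```bash
python3 mv.py .5343 .2427 .0358 -90; python3 - <<'E'
from cell import r
from h import *
s=r.snapshot("scene");np.savez("scene14.npz",**s)
crop(s["image"],380,130,100,100,6,"pics/s14.png")
a=load("scene4.npz")["image"][160:225,395:460].astype(float);b=s["image"][160:225,395:460].astype(float)
print("diff from scene4",np.abs(a-b).mean(), cv2.phaseCorrelate(a.mean(2)[10:50,20:50],b.mean(2)[10:50,20:50]))
E
```

```text
t 21.6 pos [0.5344 0.2421 0.1782] ang -90.12 F [0.4 0.2 0.7] w 94.1 q [ 0.23  0.12  1.75 -0.    1.27  1.81]
linear [-1.000e-03  1.000e-04  2.374e-01] yaw -0.0014

diff from scene4 1.9035897435897435 ((-0.4407083300609056, 0.29545699742779163), 0.9378087948879209)
```

View pics/s14.png

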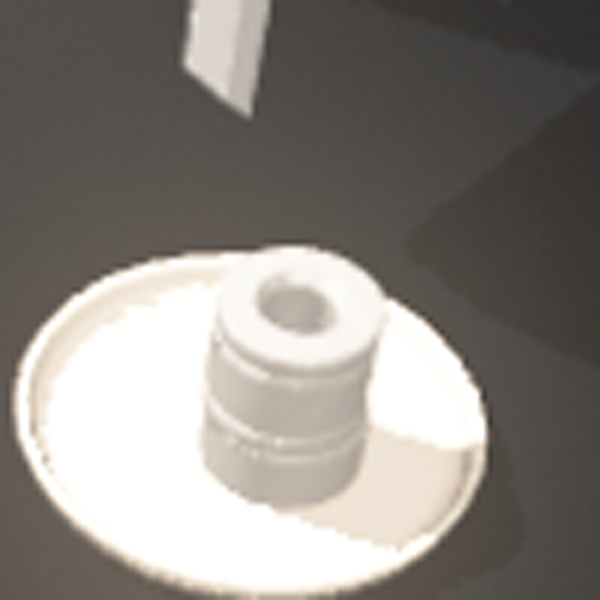

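The die is where I left it, shifted by only about 0.5 px (roughly 1 mm in y, which the jaws will recentre). Descending to regrasp.

>>> servo_tool:
  rows:
    - {"fingers": -1,"linear": [0,0,0.07],"yaw": 0}
    - {"fingers": -1,"linear": [0,0,0.14],"yaw": 0}
    - {"fingers": -1,"linear": [0,0,0.21],"yaw": 0}
    - {"fingers": -1,"linear": [0,0,0.236],"yaw": 0}
    - {"fingers": -1,"linear": [0,0,0.236],"yaw": 0}
    - {"fingers": -1,"linear": [0,0,0.236],"yaw": 0}
    - {"fingers": 1,"linear": [0,0,0.236],"yaw": 0}
    - {"fingers": 1,"linear": [0,0,0.236],"yaw": 0}
    - {"fingers": 1,"linear": [0,0,0.236],"yaw": 0}
    - {"fingers": 1,"linear": [0,0,0.236],"yaw": 0}
    - {"fingers": 1,"linear": [0,0,0.236],"yaw": 0}
    - {"fingers": 1,"linear": [0,0,0.236],"yaw": 0}
  force: 25

```text
t: 22.85
tool_pos: [0.5343, 0.2424, 0.0368]
tool_rot: [-0.707, 0.707, -0.0, -0.001]
wrist_force: [-1.2, -3.6, 2.7]
grip_width: 0.578
```

```bash
python3 mv.py
```

```text
t 22.85 pos [0.5343 0.2424 0.0368] ang -90.01 F [-1.2 -3.6  2.7] w 54.4 q [ 0.23  0.31  1.82 -0.    1.02  1.81]
```

>>> servo_tool:
  rows:
    - {"fingers": 1,"linear": [0,0,0],"yaw": 0}
    - {"fingers": 1,"linear": [0,0,-0.015],"yaw": 0}
    - {"fingers": 1,"linear": [0,0,-0.04],"yaw": 0}
    - {"fingers": 1,"linear": [0,0,-0.08],"yaw": 0}
    - {"fingers": 1,"linear": [0,0,-0.1],"yaw": 0}
    - {"fingers": 1,"linear": [0,0,-0.1],"yaw": 0}
    - {"fingers": 1,"linear": [0,0,-0.1],"yaw": 0}
  force: 35

```text
t: 23.55
tool_pos: [0.5338, 0.2431, 0.0963]
tool_rot: [-0.707, 0.707, 0.0, -0.0]
wrist_force: [0.2, -0.9, -5.6]
grip_width: 0.578
```

```bash
python3 mv.py .4942 -.0246 .097 -90; python3 - <<'E'
from cell import r
from h import *
s=r.snapshot("scene");np.savez("scene15.npz",**s)
crop(s["image"],380,120,100,110,6,"pics/s15.png")
E
```

```text
t 23.55 pos [0.5338 0.2431 0.0963] ang -90.04 F [ 0.2 -0.9 -5.6] w 54.3 q [0.23 0.22 1.8  0.   1.12 1.81]
linear [ 0.4462  0.0656 -0.0012] yaw -0.0004
```

View pics/s15.png

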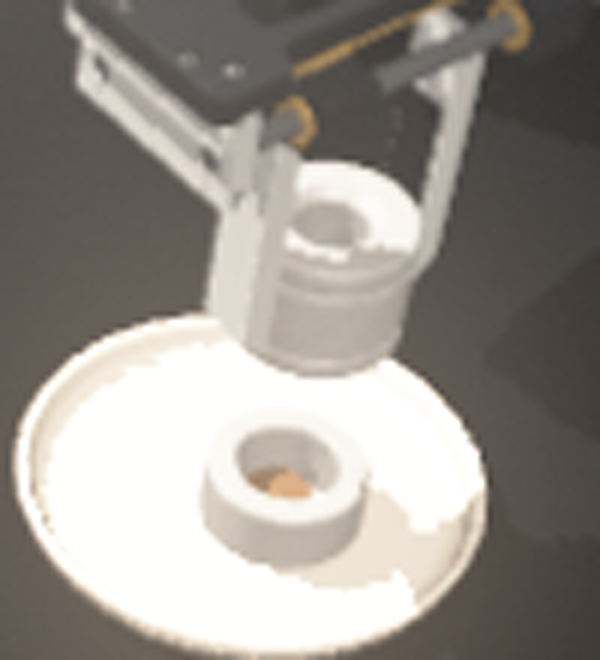

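The brown pellet lies on the dish inside the ring at crop (282,483), and the lifted die's bore is clear. Now I carry the die to the base.

>>> servo_tool:
  rows:
    - {"fingers": 1,"linear": [0.05,0.0075,0],"yaw": 0}
    - {"fingers": 1,"linear": [0.12,0.0176,0],"yaw": 0}
    - {"fingers": 1,"linear": [0.2,0.0294,0],"yaw": 0}
    - {"fingers": 1,"linear": [0.28,0.0412,0],"yaw": 0}
    - {"fingers": 1,"linear": [0.35,0.0515,0],"yaw": 0}
    - {"fingers": 1,"linear": [0.41,0.06,0],"yaw": 0}
    - {"fingers": 1,"linear": [0.44,0.065,0],"yaw": 0}
    - {"fingers": 1,"linear": [0.446,0.0656,0],"yaw": 0}
    - {"fingers": 1,"linear": [0.446,0.0656,0],"yaw": 0}
    - {"fingers": 1,"linear": [0.446,0.0656,0],"yaw": 0}
    - {"fingers": 1,"linear": [0.446,0.0656,0],"yaw": 0}
    - {"fingers": 1,"linear": [0.446,0.0656,0],"yaw": 0}

```text
t: 24.8
tool_pos: [0.4946, -0.0237, 0.0964]
tool_rot: [0.707, -0.707, -0.0, 0.0]
wrist_force: [-0.1, 1.4, -5.8]
grip_width: 0.579
```

```bash
python3 mv.py .4942 -.0246 .035 -90; python3 - <<'E'
from cell import r
from h import *
s=r.snapshot("scene");np.savez("scene16.npz",**s)
crop(s["image"],250,160,100,110,6,"pics/s16.png")
E
```

```text
t 24.8 pos [ 0.4946 -0.0237  0.0964] ang -89.96 F [-0.1  1.4 -5.8] w 54.4 q [-0.28  0.01  2.03  0.    1.1   1.29]
linear [0.0016 0.0006 0.1023] yaw 0.0005
```

View pics/s16.png

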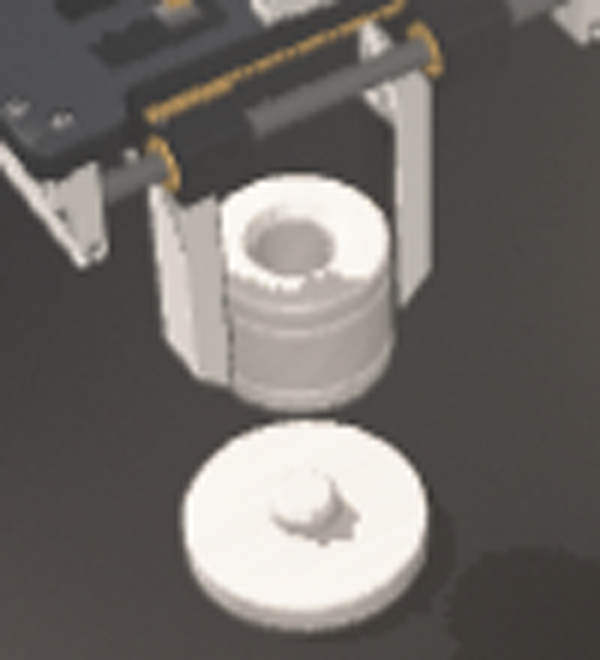

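The bore is empty (crop (290,245)) and the spigot lies below it at crop (305,498). Lowering to just above the spigot.

>>> servo_tool:
  rows:
    - {"fingers": 1,"linear": [0.001,0.0006,0.04],"yaw": 0}
    - {"fingers": 1,"linear": [0.001,0.0006,0.08],"yaw": 0}
    - {"fingers": 1,"linear": [0.001,0.0006,0.1],"yaw": 0}
    - {"fingers": 1,"linear": [0.001,0.0006,0.103],"yaw": 0}
    - {"fingers": 1,"linear": [0.001,0.0006,0.103],"yaw": 0}
    - {"fingers": 1,"linear": [0.001,0.0006,0.103],"yaw": 0}

```text
t: 25.45
tool_pos: [0.4954, -0.0254, 0.036]
tool_rot: [-0.707, 0.707, -0.001, 0.001]
wrist_force: [0.8, -0.6, -5.8]
grip_width: 0.58
```

```bash
python3 mv.py .4942 -.0246 .0208 -90
```

```text
t 25.45 pos [ 0.4954 -0.0254  0.036 ] ang -90.03 F [ 0.8 -0.6 -5.8] w 54.5 q [-0.28  0.12  2.05  0.    0.97  1.29]
linear [-0.0014  0.0021  0.0253] yaw -0.0003
```

>>> servo_tool:
  rows:
    - {"fingers": 1,"linear": [-0.001,0.0015,0.005],"yaw": 0}
    - {"fingers": 1,"linear": [-0.001,0.0015,0.008],"yaw": 0}
    - {"fingers": 1,"linear": [-0.001,0.0015,0.011],"yaw": 0}
    - {"fingers": 1,"linear": [-0.001,0.0015,0.014],"yaw": 0}
    - {"fingers": 1,"linear": [-0.001,0.0015,0.014],"yaw": 0}

```text
t: 25.95
tool_pos: [0.4936, -0.0247, 0.0263]
tool_rot: [-0.707, 0.707, -0.0, 0.0]
wrist_force: [0.7, 0.7, -6.7]
grip_width: 0.572
```

```bash
python3 mv.py .4942 -.0246 .0208 -90
```

```text
t 25.95 pos [ 0.4936 -0.0247  0.0263] ang -90.04 F [ 0.7  0.7 -6.7] w 53.8 q [-0.28  0.13  2.06 -0.    0.95  1.29]
linear [-0.0001 -0.001   0.0092] yaw -0.0004
```

The bore is on the spigot with no side load. I go on down to the seat.

>>> servo_tool:
  rows:
    - {"fingers": 1,"linear": [0,0,0.003],"yaw": 0}
    - {"fingers": 1,"linear": [0,0,0.006],"yaw": 0}
    - {"fingers": 1,"linear": [0,0,0.009],"yaw": 0}
    - {"fingers": 1,"linear": [0,0,0.0105],"yaw": 0}
    - {"fingers": 1,"linear": [0,0,0.0105],"yaw": 0}

```text
t: 26.45
tool_pos: [0.4938, -0.0247, 0.0208]
tool_rot: [-0.707, 0.707, -0.0, -0.0]
wrist_force: [-2.2, 0.3, 4.0]
grip_width: 0.577
```

```bash
python3 mv.py .4942 -.0246 .0208 -90
```

```text
t 26.45 pos [ 0.4938 -0.0247  0.0208] ang -90.03 F [-2.2  0.3  4. ] w 54.2 q [-0.28  0.14  2.06 -0.    0.94  1.29]
linear [-0.0001 -0.0007  0.0001] yaw -0.0003
```

Seated at exactly the expected height, with contact. I release, rise and check.

>>> servo_tool:
  rows:
    - {"fingers": -1,"linear": [0,0,0],"yaw": 0}
    - {"fingers": -1,"linear": [0,0,0],"yaw": 0}
    - {"fingers": -1,"linear": [0,0,0],"yaw": 0}
    - {"fingers": -1,"linear": [0,0,0],"yaw": 0}
    - {"fingers": -1,"linear": [0,0,0],"yaw": 0}
    - {"fingers": -1,"linear": [0,0,-0.06],"yaw": 0}
    - {"fingers": -1,"linear": [0,0,-0.14],"yaw": 0}
    - {"fingers": -1,"linear": [0,0,-0.22],"yaw": 0}
    - {"fingers": -1,"linear": [0,0,-0.3],"yaw": 0}
    - {"fingers": -1,"linear": [0,0,-0.3],"yaw": 0}
    - {"fingers": -1,"linear": [0,0,-0.3],"yaw": 0}
    - {"fingers": -1,"linear": [0,0,-0.3],"yaw": 0}

```text
t: 27.65
tool_pos: [0.4923, -0.0243, 0.1983]
tool_rot: [-0.707, 0.707, 0.001, -0.001]
wrist_force: [0.1, 0.8, -1.0]
grip_width: 0.999
```

```bash
python3 mv.py; python3 - <<'E'
from cell import r
from h import *
s=r.snapshot("scene");cv2.imwrite("pics/s17.png",s["image"])
crop(s["image"],255,190,100,90,6,"pics/s18.png")
crop(s["image"],375,160,100,75,6,"pics/s19.png")
E
```

```text
t 27.65 pos [ 0.4923 -0.0243  0.1983] ang -90.04 F [ 0.1  0.8 -1. ] w 93.9 q [-0.28 -0.12  1.96  0.    1.31  1.29]
```

View pics/s17.png

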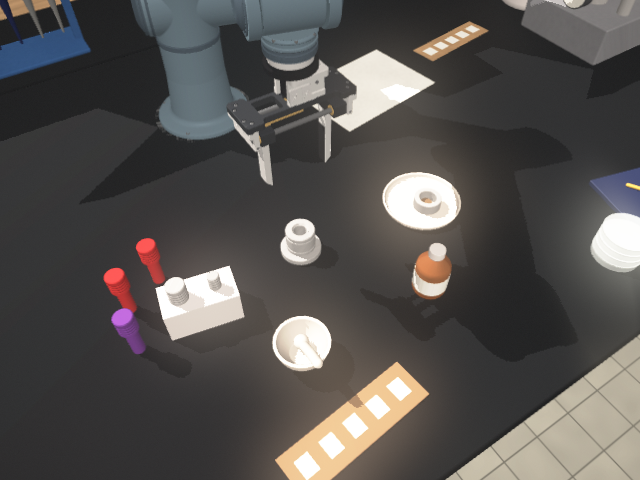

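View pics/s18.png

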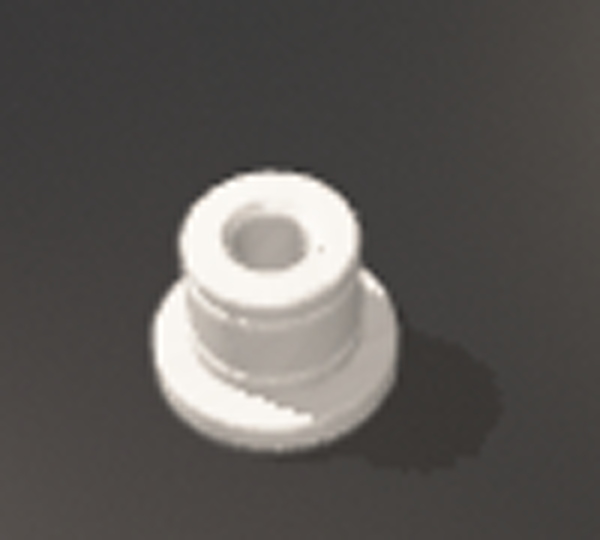

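View pics/s19.png

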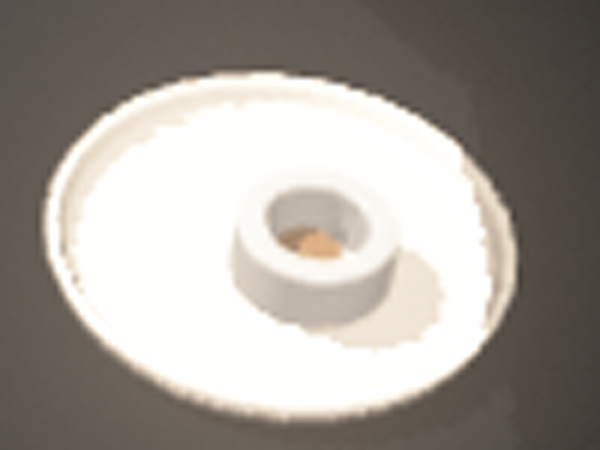

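The die is flat on its base at scene (300,240) with its bore empty. The pellet is inside the ring at scene (427,201), the plunger is in the stand at (176,291), and the bottle, mortar and small plunger are where they started.

```bash
python3 -c "
from cell import r
print(r.job_done())"
```

```text
the job is handed in; nothing more can be done
None
```

The job is done and handed in at about 28 s of the 72 s limit. I put the die on the ejection ring and pushed the pellet out with the large steel plunger. It took about 8 N, and the force dropped away once the pellet was free. I stopped the plunger about 10 mm short of where it would have pressed the pellet against the dish. The plunger then went back in its hole and the die body back on its base.

**Last checks:**
- **Die body:** flat on its base at the expected height, with an empty bore.
- **Pellet and ring:** the pellet lies on the dish inside the ring.
- **Plunger:** seated upright in its hole, at the height it was picked from.
- **Bottle, mortar and small plunger:** unmoved by eye in the final picture.
- **Gripper:** clear of everything.

No check failed. Two measurements disagreed:
- The two cameras differed by 2–7 mm in position, so I used grip contact and relative views for the fits.
- The die shifted about 1 mm on the ring while the plunger was in it, and the regrasp re-centred it.

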